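Wedge the instrument box tight in the sprung clamp

ROBOT

A 7-joint arm with a two-finger parallel gripper is mounted at the origin on a cart in front of the work surface, level with it; the furniture and walls round the work are solid. World frame = base frame: x ahead of the robot, y to its left, z up, the work surface at z = 0. Lengths are in m, angles in rad, forces in N, time in s.
With the tool pointing down it reaches from about 0.4 to 0.85 m from the base axis. Payload 10.4 kg.
Tool frame: the origin (TCP) lies at the very end of the fingers, on their centre line; the grasp point (between the pads) lies 19 mm behind it (manip.grip_depth is the distance from the TCP to the grasp point, in m); z points along the fingers, y is the direction in which the jaws open and shut (so a half turn about z gives the same grasp; the last joint's range is limited). The gripper opens to 85 mm and grips with 20 to 120 N. Pads are 22 mm wide; open, the fingers measure 114 mm over their backs; the gripper's body (76 mm by 85 mm) begins 54 mm behind the grasp point. The pads swing forward as they close: fully open they stand 13 mm farther back than shut.
Start: joints at [-1.349, 0.332, -0.065, 1.46, 0.022, 1.35, -0.088], TCP at [0.151, 0.606, 0.195] pointing down, gripper open.
Joint ranges: [-2.6, 2.6], [-0.5, 2.12], [-1.47, 1.34], [0.16, 2.42], [-1.27, 4.41], [0.06, 2.06], [-2.6, 2.6]. Speed limits (rad/s): [2.22, 2.22, 2.79, 2.79, 3.14, 3.14, 3.14].

INTERFACE

Orientations are given as a unit quaternion [x, y, z, w].
In Python, from workcell import manip gives the robot as it stands.
- The arm moves only by the tool step_arm, never from a script. Its argument "motion" is a list of rows, each a list of 6 numbers: the shift along the tool's x, y, z in mm, then the turn, a rotation vector about the tool's x, y, z in degrees. A call has 1 to 20 rows; each row shifts and turns the pose as measured when the row begins, along the tool's axes as they then stand; what a row does not reach is not made up. A row lasts 1/8 s, in which the tool goes at most 62.5 mm and 10.7 degrees, less where a joint would pass 70% of its speed; a pose out of reach is approached as far as the arm can. A call with a gripper value outside its range is refused whole. "jaw" is the finger opening in mm, from 0 to 85.4, set as the call begins (left out, the last holds). The fingers move at their own pace and stop on an object; "force" is the grip in N (left out, the last holds). Time passes only in rows, so rows that do not move let the fingers close. It gives the time, the measured TCP pose, the force and the opening at its end, in the units of the state.
- manip.get_obs(): the state, without advancing time (a new reading comes with each control period).
- manip.camera(name): name is "side" or "top" or "wrist"; returns the picture (420x560x3 uint8, blue, green, red); there is no depth.
- manip.camera_info(name): a dict with "camera_matrix" (3x3 intrinsics, pixels), "R" (3x3) and "t" (3): a world point X has camera coordinates R X + t. Camera axes: x right, y down, z forward; pixel columns grow to the right and rows downward; lengths in m; the calibration is good to about 2 mm. The wrist camera is an equidistant fisheye: a pixel r from the principal point sees the ray r / f radians off the axis. A picture is of the moment at which its call begins: read the wrist's pose just before it. camera_info takes no time and is no camera call; for the wrist camera it gives the pose at the moment of the call.
- manip.hand_in(): hands the job in, once; it reports no verdict.
The state is a dict: "clock": time; "joint_pos": joint angles; "joint_velocities": joint speeds; "tau": joint torques, N m; "position": TCP position; "ee_rot": TCP orientation; "ft_force": force on the tool from outside, world axes, zero at the start; "torque": the same for the moment, N m; "grip_width": opening from 0.0 (shut) to 1.0 (fully open).
Only numpy, scipy, OpenCV 4.12 (cv2) and the standard library are available. Lean on these libraries where they do the work, as an engineer would, in place of code of your own. Each camera call takes 0.05 s, during which the arm holds its last target.

TASK

Clamp the small grey instrument box for work on its terminals: set it flat on the clamp's plate with its short side against the end stop and its long sides between the sprung jaw and the slanted rail, and let go of it. Then stand the tapered wedge (not the straight strip) on the plate, thin end first, and drive it between box and slanted rail until the sprung jaw has given about half of its 6 mm travel, never to the end of it, and let go so that the box stays locked. Leave the other things on the bench where they are.

Things in the scene. Friction and masses are not known exactly. Their poses are not given: they have to be found in the camera images.
- clamp: Wedge clamp fixed to the bench: grey plate 140 x 140 x 10 mm with an end stop, a slanted rail and a sprung jaw with a bar behind, all steel, 14 mm high over the plate (24 mm over the bench). Origin: centre of the plate's underside, z up; the wedge is driven along +x, roughly away from the robot. End stop's face: x = 50 mm, y -24 to 16, looks to -x. Jaw's face at rest: y = -24 mm, x -8 to 42.
- clamp_mouth (a point): Near end of the slanted rail's working face, on the plate's top (x = -20, y = 44.3 mm in the clamp's frame; axes as the clamp's). From here the face, which looks towards the box, runs straight to x = 52, y = 34 mm: it closes in 1 in 7, like the wedge. The rail is 20 mm wide, behind its face. With the box at the jaw the gap is 20 mm wide here and 10 mm at the far end.
- box_seat (a point): Point on the plate's top (x = 17, y = 0, 10 mm over the bench) under the middle of the box when it stands against the end stop and the resting jaw; axes as the clamp's. The box's long sides run along x here, either way round.
- jaw (a joint): Sprung jaw: 0 at rest, grows as the box pushes it back (-y of the clamp), 0.006 m at the end of its travel; moves from 2 N, then 2 N per mm. About 0.003 is right: there the wedge's thin end is flush with the far end of the slanted rail. 7 mm of drive moves it 1 mm; the wedge first bites about 21 mm before. The drive takes 7 to 15 N; friction then holds the wedge.
- instrument_center (a point): Small grey instrument box, knob and terminals on top: body 48 x 66 x 30 mm (its x, y, z; knobs rise to 41 mm), 0.14 kg. Point at the middle of the body, 15 mm above its underside; z up. Held across its 48 mm width by its upper 12 mm, the fingers stay above the clamp's bars.
- wedge_grip (a point): Slippery black plastic wedge, 115 mm long, 26 high, upright, 50 g. Point at the middle of its parallel tail (38 long, 24 mm thick: grip here), half-way up; x points to the thin end. Flat face (goes against the box) at y = -12 mm; the +y face tapers from x = 19, y = 12 to the thin end at x = 96, y = 1 mm. With the jaw at 3 mm this point is at x = -44, y = 33 mm of the clamp, 23 mm over the bench.
- wedge_tip (a point): Middle of the wedge's thin end face, half-way up; axes as the wedge's.
- strip_center (a point): Straight black packing strip 115 x 18 x 26 mm, same length, height and material as the wedge but not tapered; not used. Its centre.
- jar_center (a point): Clear jar with black lid, 50 mm wide, 43 mm high; bystander. Its centre.
- relay_center (a point): Relay module 35 x 28 x 26 mm; bystander. Its centre.
- driver_center (a point): Thin black screwdriver, 150 mm long, lying at the front edge; bystander. Its centre.
- cutter_center (a point): Side cutters 125 x 44 x 12 mm; bystander. Its centre.
- flux_center (a point): Small needle bottle 33 mm wide; bystander. Point 31 mm above its underside.
Mind the look-alikes: they are no part of the job. Leave any red or turquoise look-alike of the part that bears instrument_center alone.

How it is judged:
On the way:
1. the box stands in the clamp, flat on the plate, long sides along the jaw, within 6 mm of the end stop, and is let go (x of instrument_center in the frame of clamp between 0.011 and 0.02 m and y of instrument_center in the frame of clamp between -0.008 and 0.014 m and z of instrument_center in the frame of clamp below 0.028 m and angle between the y axis of instrument_center and the x axis of clamp, either way round below 0.15 rad and angle between instrument_center's own z axis and vertical below 0.06 rad and contact force between the fingers and instrument below 0.1 N), for 0.2 s.
At the end, for the whole second after the job is handed in: The box stands flat on the plate, within 6 mm of the end stop and square in the clamp (4.5 degrees); the wedge stands on the plate between box and slanted rail, thin end forward, pressing on both with over 2.5 N; the jaw is pushed back 1.5 to 4.7 mm; both released and at rest (x of instrument_center in the frame of clamp between 0.011 and 0.02 m and z of instrument_center in the frame of clamp below 0.028 m and angle between the y axis of instrument_center and the x axis of clamp, either way round below 0.08 rad and angle between instrument_center's own z axis and vertical below 0.06 rad and value of joint jaw between 0.0015 and 0.0047 m and contact force between wedge and instrument above 2.5 N and contact force between wedge and clamp above 2.5 N and x of wedge_tip in the frame of clamp between 0.03 and 0.072 m and z of wedge_tip in the frame of clamp below 0.027 m and angle between the x axis of wedge_tip and the x axis of clamp, either way round below 0.08 rad and angle between wedge_grip's own z axis and vertical below 0.08 rad and linear speed of each of instrument, wedge below 0.01 m/s and contact force between the fingers and wedge below 0.1 N); the robot touches nothing.
It fails at once if the sprung jaw is forced to the end of its travel (over 5.6 mm) (value of joint jaw above 0.0056 m).
It fails at once if a bystander or the straight strip is moved by more than 30 mm (distance of any of strip_center, jar_center, relay_center, driver_center, cutter_center, flux_center from where it was at the start of the episode above 0.03 m).
It also fails if it takes over 70 s, if anything falls off the work surface, if the arm or the gripper's body presses on something with over 40 N, if the wrist force passes 120 N, or if a joint passes its speed limit or range.

## Working session

There is one attempt and no reset: what is moved stays moved. The work goes in short steps, Python scripts to look and compute and a tool call to move; the robot and the scene stay as the last step left them, time stands still between calls to the robot, and variables do not carry over. Pictures are saved under pics/ and viewed, and the job is handed in when it is done.

Besides the shell and the picture viewer there is one more tool, called after "Call:" in YAML: its name, and indented under it one key for each argument. step_arm: Moves the arm, as the interface text tells. Its arguments: {"type":"object","properties":{"motion":{"type":"array"},"jaw":{"type":"number"},"force":{"type":"number"}},"required":["motion"]}

```bash
mkdir -p pics
python3 - <<'E'
from workcell import manip
import cv2
for n in ["top","side","wrist"]:
    cv2.imwrite(f"pics/{n}0.png",manip.camera(n))
    i=manip.camera_info(n);print(n,i)
print(manip.get_obs(), manip.grip_depth)
E
```

```text
top {'camera_matrix': array([[435.47744822,   0.        , 283.20987707],
       [  0.        , 435.47744822, 214.94998129],
       [  0.        ,   0.        ,   1.        ]]), 'R': array([[ 0.01139034, -0.99993154, -0.00267856],
       [-0.9904238 , -0.01091337, -0.1376285 ],
       [ 0.13758985,  0.00422054, -0.9904803 ]]), 't': array([0.05669033, 0.52645322, 1.09862574])}
side {'camera_matrix': array([[511.54949337,   0.        , 286.61083468],
       [  0.        , 511.54949337, 206.95767414],
       [  0.        ,   0.        ,   1.        ]]), 'R': array([[ 0.99655284, -0.08269876, -0.00658407],
       [-0.05912997, -0.65238413, -0.75557831],
       [ 0.05819004,  0.75336303, -0.65502524]]), 't': array([-0.51241708,  0.10960599,  1.57691816])}
wrist {'camera_matrix': array([[325.1922621 ,   0.        , 280.41258767],
       [  0.        , 325.1922621 , 213.02218609],
       [  0.        ,   0.        ,   1.        ]]), 'R': array([[ 0.24275862,  0.97008609, -0.00110599],
       [ 0.91871808, -0.22953769,  0.32135577],
       [ 0.3114889 , -0.07902797, -0.94695789]]), 't': array([-0.62540484, -0.04080319,  0.38071575])}
{'clock': 0.15, 'joint_pos': array([-1.34862681,  0.33275242, -0.06471061,  1.46070629,  0.02159256,
        1.34992334, -0.08847174]), 'joint_velocities': array([-0.00195663, -0.00269912,  0.0003756 , -0.0025038 , -0.00118957,
       -0.00081743, -0.00069483]), 'tau': array([ 6.10199659e-04, -6.25831103e+01,  4.91182285e-02, -3.91851425e+01,
        1.63221970e-02,  7.55116751e-03,  4.10990282e-07]), 'position': array([0.15137399, 0.60606739, 0.1947028 ]), 'ee_rot': array([ 1.22053307e-01,  9.92523396e-01, -5.45002807e-04, -4.92534620e-05]), 'ft_force': array([0.200708  , 0.54248075, 0.49032281]), 'torque': array([ 0.04810515,  0.042741  , -0.02605429]), 'grip_width': 0.9997771199091889} 0.0187
```

View pics/top0.png

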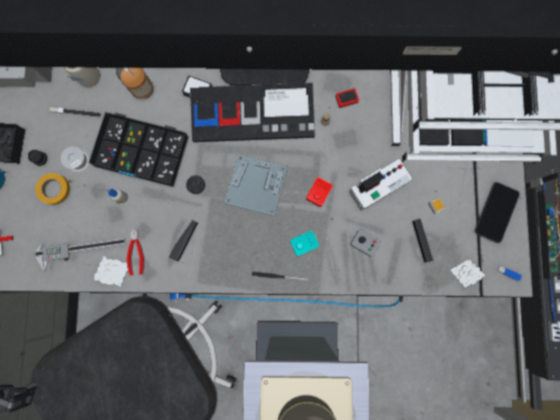

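View pics/side0.png

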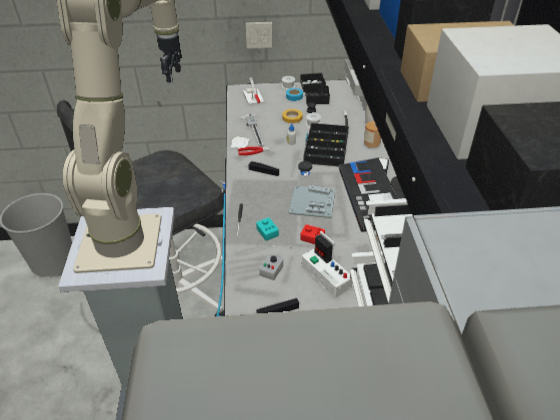

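View pics/wrist0.png

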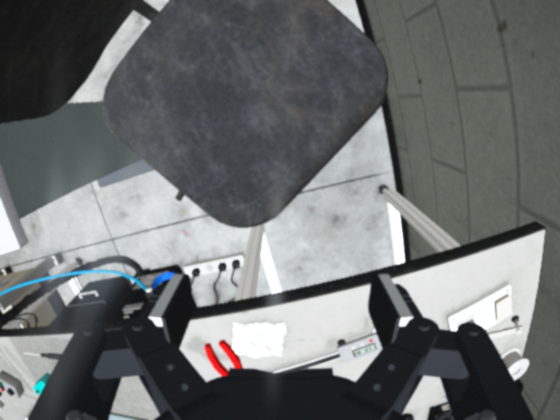

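```bash
cat > h.py <<'E'
import numpy as np,cv2
from workcell import manip
def ray2z(n,uv,z):
    i=manip.camera_info(n);K,R,t=i["camera_matrix"],np.array(i["R"]),np.array(i["t"])
    uv=np.atleast_2d(uv).astype(float)
    if n=="wrist":
        d=(uv-K[:2,2])/K[0,0]; r=np.linalg.norm(d,axis=1,keepdims=True)+1e-12
        rays=np.hstack([d/r*np.sin(r),np.cos(r)])
    else: rays=np.hstack([(uv-K[:2,2])/K[0,0],np.ones((len(uv),1))])
    C=-R.T@t; D=rays@R
    return C+D*((z-C[2])/D[:,2])[:,None]
def proj(n,X,i=None):
    i=i or manip.camera_info(n);K,R,t=i["camera_matrix"],np.array(i["R"]),np.array(i["t"])
    p=np.atleast_2d(X)@R.T+t
    if n=="wrist":
        r=np.linalg.norm(p[:,:2],axis=1,keepdims=True); th=np.arctan2(r,p[:,2:])
        return p[:,:2]/r*th*K[0,0]+K[:2,2]
    return p[:,:2]/p[:,2:]*K[0,0]+K[:2,2]
E
python3 - <<'E'
from h import *
a=cv2.imread("pics/top0.png")
for k,(x,y,w,h) in {"clamp":(205,145,100,75),"bars":(150,205,60,60),"r":(340,215,100,60)}.items():
    c=a[y:y+h,x:x+w];s=8 if w<=100 and h<=75 else 6
    s=min(800//w,600//h)
    cv2.imwrite(f"pics/z_{k}.png",cv2.resize(c,None,fx=s,fy=s,interpolation=cv2.INTER_CUBIC));print(k,s)
print(ray2z("top",[[255,185],[184,241],[422,240],[365,242],[305,243]],0.02))
E
```

```text
clamp 8
bars 10
r 8
[[ 0.6079962   0.13891341  0.02      ]
 [ 0.45618227  0.32223842  0.02      ]
 [ 0.46578606 -0.30192477  0.02      ]
 [ 0.45886596 -0.15250419  0.02      ]
 [ 0.45448362  0.00470279  0.02      ]]
```

View pics/z_clamp.png

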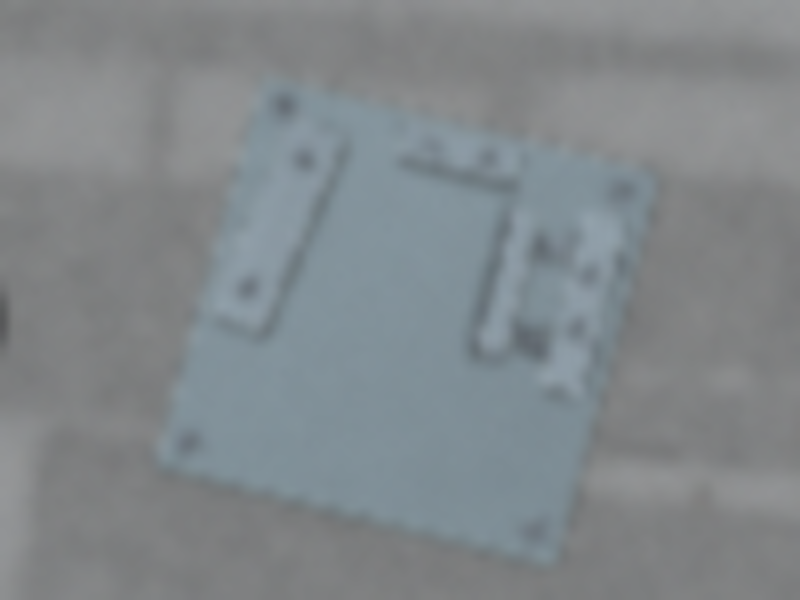

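View pics/z_bars.png

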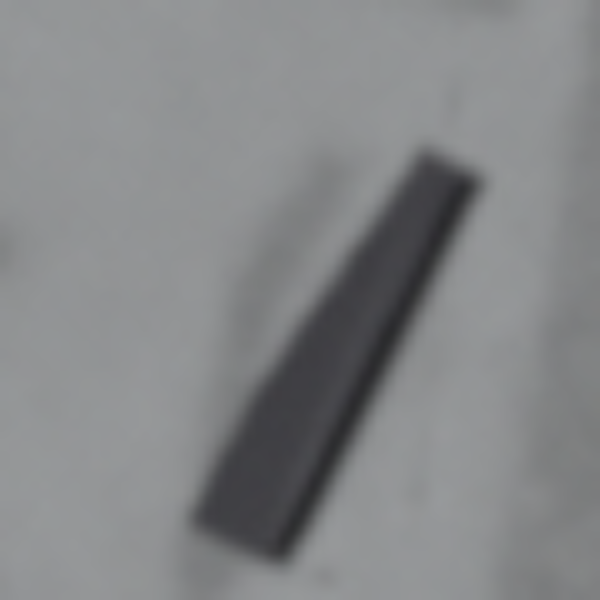

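View pics/z_r.png

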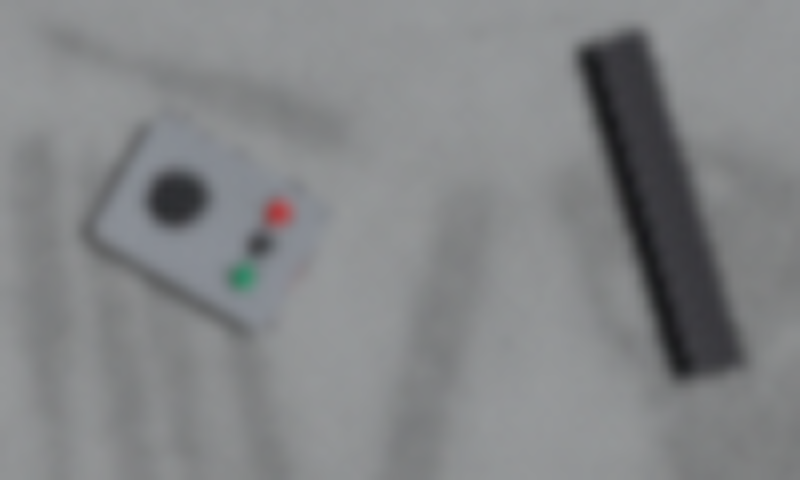

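```bash
cat >> h.py <<'E'
from scipy.optimize import least_squares
def fit(n,model,px,x0,info=None):
    # model: local xyz; pose x,y,yaw
    def X(p):
        c,s=np.cos(p[2]),np.sin(p[2]);return np.c_[p[0]+c*model[:,0]-s*model[:,1],p[1]+s*model[:,0]+c*model[:,1],model[:,2]]
    r=least_squares(lambda p:(proj(n,X(p),info)-px).ravel(),x0)
    return r.x, np.abs(r.fun).max()
def up(p,o,s): return (np.array(p,float)+.5)/s-.5+np.array(o)
def rows(yaw_t,xyz,nmax_mm=55,nmax_deg=10):
    o=manip.get_obs();p=np.array(o["position"]);from scipy.spatial.transform import Rotation as Ro
    R=Ro.from_quat(o["ee_rot"]).as_matrix();yaw=np.arctan2(R[1,0],R[0,0])
    d=np.array(xyz)-p;dy=(yaw_t-yaw+np.pi)%(2*np.pi)-np.pi
    n=int(np.ceil(max(np.linalg.norm(d)*1000/nmax_mm,abs(np.degrees(dy))/nmax_deg,1)))
    Rt=(Ro.from_euler("z",yaw_t)*Ro.from_euler("x",np.pi)).as_matrix()
    w=R@0 if 0 else None
    out=[]
    for k in range(n):
        Rk=(Ro.from_euler("z",dy*k/n)).as_matrix()@R
        out.append((Rk.T@d*1000/n).round(1).tolist())
    print("pos",p.round(4),"yaw",round(np.degrees(yaw),2),"tilt",np.round(np.degrees(Ro.from_matrix(R.T@(Ro.from_euler('z',yaw)*Ro.from_euler('x',np.pi)).as_matrix()).as_rotvec()),2),"F",np.round(o["ft_force"],1),"T",round(o["clock"],2),"gw",round(o["grip_width"]*85.4,1))
    print("rows",n,"turn z/row",round(-np.degrees(dy)/n,2));
    for r in out: print(r)
E
python3 - <<'E'
from h import *
cl=np.array([[70,70,10],[70,-70,10],[-70,-70,10],[-70,70,10]])/1000
print("clamp",fit("top",cl,up([[270,85],[652,175],[550,565],[163,462]],(205,145),8),[.6,.14,-.28]))
bx=np.array([[24,33,30],[24,-33,30],[-24,-33,30],[-24,33,30]])/1000
print("box",fit("top",bx,up([[155,113],[328,212],[262,333],[93,228]],(340,215),8),[.46,-.15,-.5]))
w=np.array([[-19,12,13],[-19,-12,13],[96,1,13],[96,-12,13]])/1000;w[:,2]=.026
print("wedge",fit("top",w,up([[190,520],[272,560],[422,150],[468,176]],(150,205),10),[.45,.32,-.5]))
E
```

```text
clamp (array([ 0.61133958,  0.13789077, -0.2406333 ]), np.float64(1.3469352491968039))
box (array([ 0.4575557 , -0.15256887, -0.52424915]), np.float64(1.0649156397205388))
wedge (array([ 0.4256363 ,  0.34116414, -0.43249198]), np.float64(0.8028741514813191))
```

Run:
```python
from h import *
rows(np.radians(60),[0.42,-0.14,0.2])
i=manip.camera_info("wrist");print(-i["R"].T@i["t"])
```

```text
pos [0.1514 0.6061 0.1947] yaw 165.98 tilt [-0.06  0.   -0.  ] F [0.2 0.5 0.5] T 0.15 gw 85.4
rows 15 turn z/row 7.07
[-29.4, -43.9, -0.3]
[-34.6, -40.0, -0.3]
[-39.3, -35.4, -0.3]
[-43.3, -30.3, -0.3]
[-46.7, -24.7, -0.3]
[-49.4, -18.8, -0.3]
[-51.3, -12.6, -0.3]
[-52.5, -6.2, -0.3]
[-52.9, 0.3, -0.4]
[-52.4, 6.8, -0.4]
[-51.2, 13.2, -0.4]
[-49.2, 19.4, -0.4]
[-46.4, 25.3, -0.4]
[-42.9, 30.8, -0.4]
[-38.8, 35.9, -0.4]
[0.07072031 0.62741787 0.37294244]
```

Run:
```python
from h import *
rows(np.radians(165),[0.50,0.22,0.26])
```

```text
pos [0.1514 0.6061 0.1947] yaw 165.98 tilt [-0.06  0.   -0.  ] F [0.2 0.5 0.5] T 0.15 gw 85.4
rows 10 turn z/row 0.1
[-43.2, -29.0, -6.5]
[-43.2, -28.9, -6.5]
[-43.3, -28.9, -6.5]
[-43.3, -28.8, -6.5]
[-43.4, -28.7, -6.5]
[-43.4, -28.6, -6.5]
[-43.5, -28.6, -6.5]
[-43.5, -28.5, -6.5]
[-43.6, -28.4, -6.5]
[-43.6, -28.3, -6.5]
```

Call:
step_arm:
  motion:
    - [-43,-29,-7,0,0,0]
    - [-43,-29,-7,0,0,0]
    - [-43,-29,-7,0,0,0]
    - [-43,-29,-7,0,0,0]
    - [-43,-29,-7,0,0,0]
    - [-43,-29,-7,0,0,0]
    - [-43,-29,-7,0,0,0]
    - [-43,-29,-7,0,0,0]
    - [-43,-29,-7,0,0,0]
    - [-43,-29,-7,0,0,0]
    - [0,0,0,0,0,0]

```text
clock: 1.52
position: [0.5078, 0.2065, 0.2644]
ee_rot: [0.121, 0.993, -0.003, -0.001]
ft_force: [-2.0, 0.5, 0.4]
grip_width: 0.998
```

Run:
```python
from h import *
import pickle
i=manip.camera_info("wrist");cv2.imwrite("pics/w1.png",manip.camera("wrist"));pickle.dump(i,open("w1.pkl","wb"))
rows(np.radians(165),[0.50,0.22,0.26])
```

```text
pos [0.5063 0.2089 0.264 ] yaw 166.23 tilt [-0.28 -0.14  0.  ] F [-0.7  0.1 -0.7] T 1.57 gw 85.4
rows 1 turn z/row 1.23
[8.7, 9.3, 4.0]
```

View pics/w1.png

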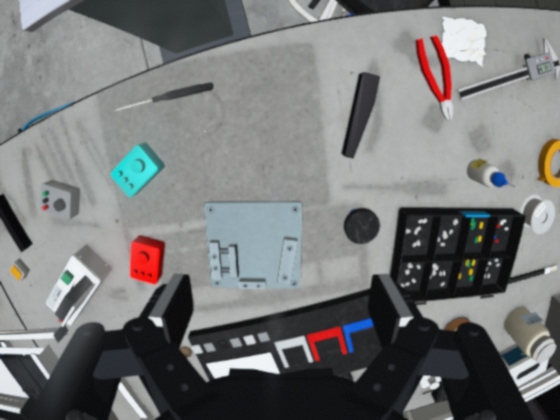

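Run:
```python
from h import *
a=cv2.imread("pics/w1.png")
for k,(x,y,w,h,s) in {"c":(195,190,120,105,5),"w":(330,60,60,110,5),"b":(30,170,60,60,10)}.items():
    cv2.imwrite(f"pics/w1{k}.png",cv2.resize(a[y:y+h,x:x+w],None,fx=s,fy=s,interpolation=cv2.INTER_CUBIC))
```

```text
(no output)
```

View pics/w1c.png

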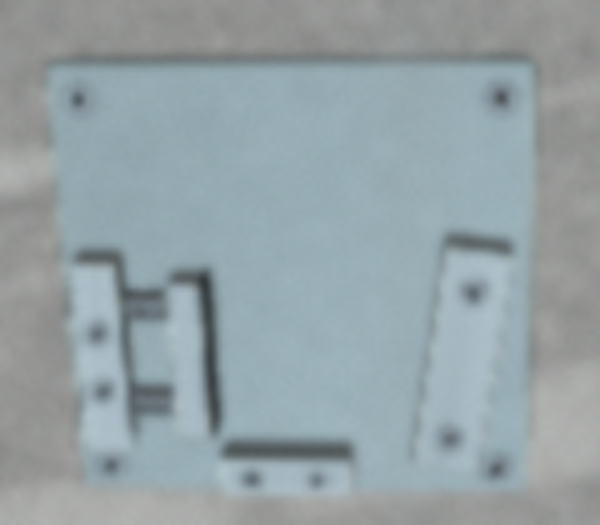

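View pics/w1w.png

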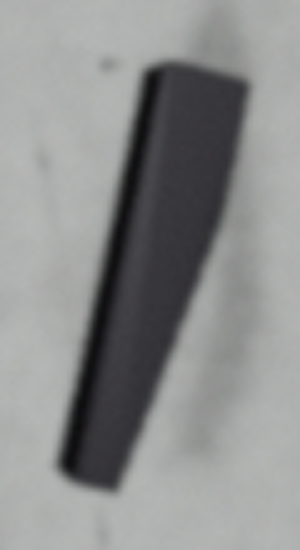

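View pics/w1b.png

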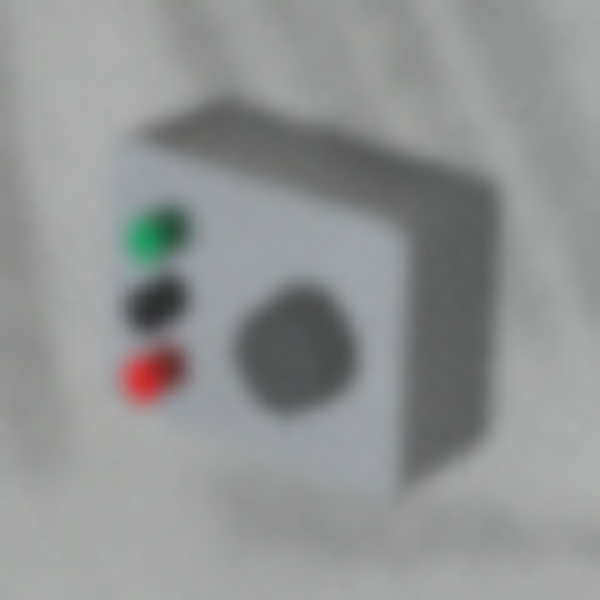

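Run:
```python
from h import *
import pickle
i=pickle.load(open("w1.pkl","rb"))
cl=np.array([[-70,-70,10],[-70,70,10],[70,70,10],[70,-70,10],[50,-24,24],[50,16,24],[50,-24,10],[50,16,10],[-20,44.3,24]])/1000
c=fit("wrist",cl,up([[48,65],[535,62],[525,485],[87,485],[222,458],[352,458],[225,443],[350,443],[446,249]],(195,190),5),[.6,.14,-.24],i);print("clamp",c)
w=np.array([[-19,-12,26],[-19,12,26],[19,12,26],[96,1,26],[96,-12,26]])/1000
print("wedge",fit("wrist",w,up([[168,65],[248,85],[220,218],[122,492],[72,478]],(330,60),5),[.42,.34,-.43],i))
b=np.array([[-24,-33,30],[-24,33,30],[24,33,30],[24,-33,30],[-24,33,0],[24,33,0]])/1000
print("box",fit("wrist",b,up([[112,140],[404,228],[398,495],[115,395],[497,190],[490,440]],(30,170),10),[.46,-.15,-.5],i))
rows(np.radians(60),[0.45,-0.15,0.2])
```

```text
clamp (array([ 0.6116399 ,  0.13981024, -0.23833214]), np.float64(1.5996152641025105))
wedge (array([ 0.42593027,  0.34277342, -0.4335837 ]), np.float64(1.5448290878361206))
box (array([ 0.4568434 , -0.15270948, -0.5123338 ]), np.float64(1.4545669521408087))
pos [0.5063 0.2089 0.264 ] yaw 166.23 tilt [-0.28 -0.14  0.  ] F [-0.7  0.1 -0.7] T 1.57 gw 85.4
rows 11 turn z/row 9.66
[-2.8, -32.9, 6.0]
[-8.3, -31.9, 6.0]
[-13.5, -30.1, 5.9]
[-18.4, -27.4, 5.9]
[-22.7, -23.9, 5.9]
[-26.4, -19.8, 5.9]
[-29.4, -15.1, 5.8]
[-31.5, -9.9, 5.8]
[-32.7, -4.5, 5.8]
[-33.0, 1.0, 5.7]
[-32.4, 6.6, 5.7]
```

Call:
step_arm:
  motion:
    - [-3,-33,6,0,0,9.7]
    - [-8,-32,6,0,0,9.7]
    - [-13,-30,6,0,0,9.7]
    - [-18,-27,6,0,0,9.7]
    - [-23,-24,6,0,0,9.7]
    - [-26,-20,6,0,0,9.7]
    - [-29,-15,6,0,0,9.7]
    - [-31,-10,6,0,0,9.7]
    - [-33,-4,6,0,0,9.7]
    - [-33,1,6,0,0,9.7]
    - [-32,7,6,0,0,9.7]
    - [0,0,0,0,0,0]

```text
clock: 3.08
position: [0.4361, -0.1415, 0.1941]
ee_rot: [0.877, 0.481, -0.004, -0.002]
ft_force: [1.0, 1.0, 0.0]
grip_width: 0.994
```

Run:
```python
from h import *
import pickle
i=manip.camera_info("wrist");a=manip.camera("wrist");cv2.imwrite("pics/w2.png",a);pickle.dump(i,open("w2.pkl","wb"))
rows(np.radians(60.5),[0.457,-0.1527,0.12])
b=np.array([[-24,-33,30],[-24,33,30],[24,33,30],[24,-33,30],[-24,33,0],[24,33,0]])/1000
yaw=-.515;c,s=np.cos(yaw),np.sin(yaw)
X=np.c_[.457+c*b[:,0]-s*b[:,1],-.1527+s*b[:,0]+c*b[:,1],b[:,2]]
p=proj("wrist",X,i);print(p.round(1))
x,y=(p.min(0)-20).astype(int);x2,y2=(p.max(0)+20).astype(int);x=max(x,0);y=max(y,0)
print(x,y)
cr=cv2.resize(a[y:y2,x:x2],None,fx=4,fy=4,interpolation=cv2.INTER_CUBIC);print(cr.shape)
cv2.imwrite("pics/w2b.png",cr)
```

```text
pos [ 0.4366 -0.14    0.1942] yaw 57.78 tilt [-0.39  0.25 -0.  ] F [ 0.2  0.5 -0.3] T 3.12 gw 85.7
rows 2 turn z/row -1.36
[0.2, 12.3, 37.0]
[-0.1, 12.3, 37.0]
[[283.6 212. ]
 [280.5 153. ]
 [325.7 151.1]
 [326.6 209.9]
 [280.7 149.1]
 [322.4 147.4]]
260 127
(416, 344, 3)
```

View pics/w2b.png

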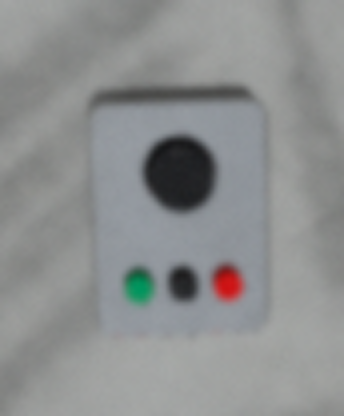

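Run:
```python
from h import *
import pickle
i=pickle.load(open("w2.pkl","rb"))
b=np.array([[-24,-33,30],[-24,33,30],[24,33,30],[24,-33,30]])/1000
f=fit("wrist",b,up([[99,335],[90,100],[266,98],[270,332]],(260,127),4),[.46,-.15,-.5],i);print(f)
rows(np.radians(60),[*f[0][:2],0.018])
```

```text
(array([ 0.45820927, -0.15242097, -0.52871324]), np.float64(0.8433405000768062))
pos [ 0.4366 -0.14    0.1942] yaw 57.78 tilt [-0.39  0.25 -0.  ] F [ 0.2  0.5 -0.3] T 3.12 gw 85.7
rows 4 turn z/row -0.56
[0.4, 6.5, 44.0]
[0.4, 6.5, 44.0]
[0.3, 6.5, 44.0]
[0.3, 6.5, 44.0]
```

Call:
step_arm:
  motion:
    - [0,6.5,44,-0.4,0.2,-1.9]
    - [0,6.5,44,0,0,0]
    - [0,6.5,40,0,0,0]
    - [0,6,30,0,0,0]
    - [0,0,0,0,0,0]

```text
clock: 3.75
position: [0.4624, -0.1425, 0.0325]
ee_rot: [0.861, 0.509, 0.002, -0.001]
ft_force: [-0.2, 0.5, -0.2]
grip_width: 1.001
```

Run:
```python
from h import *
rows(np.radians(59.7),[.4582,-.1524,0.016])
```

```text
pos [ 0.4624 -0.1425  0.0325] yaw 61.13 tilt [ 0.04 -0.22 -0.  ] F [-0.2  0.5 -0.2] T 3.75 gw 85.5
rows 1 turn z/row 1.43
[-10.8, 1.1, 16.4]
```

Call:
step_arm:
  motion:
    - [-10,1,8,0,0,1.4]
    - [-1,0,8,0,0,0]
    - [0,0,0,0,0,0]

```text
clock: 4.12
position: [0.4594, -0.1516, 0.018]
ee_rot: [0.867, 0.499, 0.004, -0.0]
ft_force: [-0.5, -0.7, 0.2]
grip_width: 1.0
```

Run:
```python
from h import *
cv2.imwrite("pics/w3.png",manip.camera("wrist"))
rows(np.radians(59.7),[.4582,-.1524,0.016])
```

```text
pos [ 0.4597 -0.1517  0.0183] yaw 59.83 tilt [ 0.21 -0.38 -0.  ] F [-0.8 -0.1 -0.3] T 4.17 gw 85.2
rows 1 turn z/row 0.13
[-1.3, -1.0, 2.3]
```

View pics/w3.png

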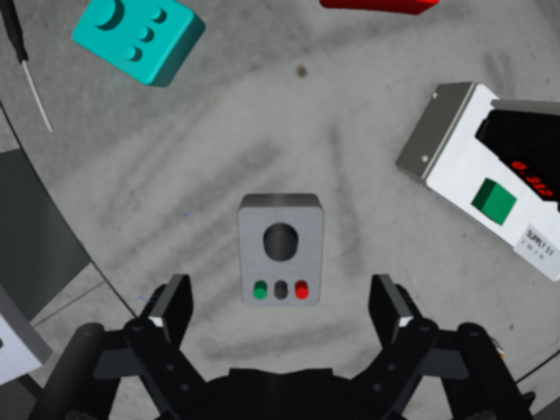

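Run:
```python
from h import *
i=manip.camera_info("wrist")
p=manip.get_obs()["position"]
print(proj("wrist",[p,p+[0,0,.019]]).round(1), (-i["R"].T@i["t"]).round(3), i["R"].round(2))
b=np.array([[-24,-33,30],[-24,33,30],[24,33,30],[24,-33,30]])/1000
print(fit("wrist",b,np.array([[240,302],[238.5,207],[322,207],[320,302]]),[.46,-.15,-.5],i))
i=manip.camera_info("side");a=manip.camera("side");cv2.imwrite("pics/s3.png",cv2.resize(a[200:340,200:360],None,fx=4,fy=4,interpolation=cv2.INTER_CUBIC))
```

```text
[[281.9 249.2]
 [282.2 263.6]] [ 0.5   -0.08   0.197] [[ 0.86 -0.5   0.  ]
 [-0.48 -0.82  0.32]
 [-0.16 -0.27 -0.95]]
(array([ 0.45826662, -0.15198121, -0.52919822]), np.float64(4.098871556591007))
```

View pics/s3.png

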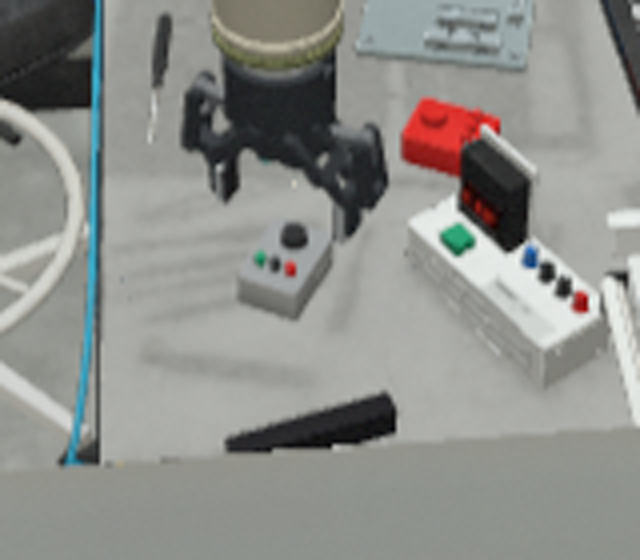

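Call:
step_arm:
  motion:
    - [-1.2,-1,4,0,-0.4,0]
    - [0,0,0,0,0,0]

```text
clock: 4.47
position: [0.4587, -0.1522, 0.0147]
ee_rot: [0.867, 0.499, 0.001, 0.002]
ft_force: [-0.0, 0.6, -0.8]
grip_width: 0.999
```

Call:
step_arm:
  motion:
    - [0,0,0,0,0,0]
    - [0,0,0,0,0,0]
    - [0,0,0,0,0,0]
    - [0,0,0,0,0,0]
    - [0,0,0,0,0,0]
    - [0,0,0,0,0,0]
  jaw: 40
  force: 40

```text
clock: 5.22
position: [0.4589, -0.1521, 0.0149]
ee_rot: [0.867, 0.499, 0.001, 0.002]
ft_force: [0.0, -0.2, -0.6]
grip_width: 0.467
```

Run:
```python
from h import *
cv2.imwrite("pics/w4.png",manip.camera("wrist"))
a=manip.camera("side");cv2.imwrite("pics/s4.png",cv2.resize(a[200:340,200:360],None,fx=5,fy=4,interpolation=cv2.INTER_CUBIC))
rows(np.radians(59.7),[.4582,-.1524,0.05])
```

```text
pos [ 0.4589 -0.1521  0.0149] yaw 59.86 tilt [ 0.28 -0.   -0.  ] F [ 0.1 -1.   0.8] T 5.33 gw 40.1
rows 1 turn z/row 0.16
[-0.6, -0.3, -35.1]
```

View pics/w4.png

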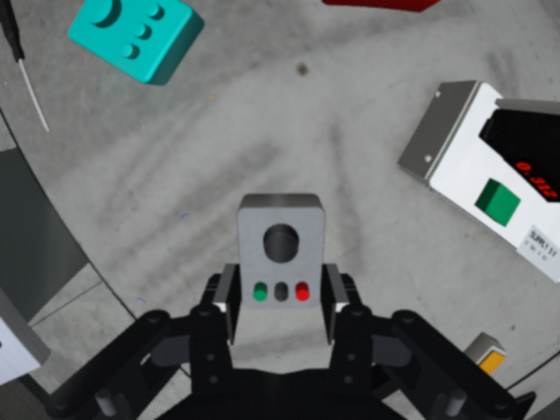

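View pics/s4.png

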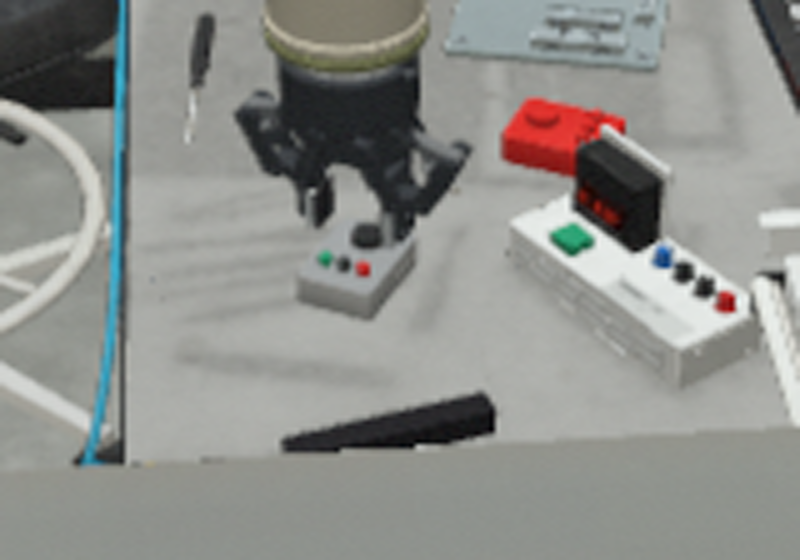

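Run:
```python
from h import *
from scipy.spatial.transform import Rotation as Ro
o=manip.get_obs();R=Ro.from_quat(o["ee_rot"]).as_matrix();p=o["position"]
for x in(-11,0,11):
  for z in (0,-10,-20,-30):
    print(x,z,proj("wrist",[p+R@(np.array([x,s*20,z])/1000) for s in(-1,1)]).round(0).tolist())
a=cv2.imread("pics/w4.png");cv2.imwrite("pics/w4z.png",cv2.resize(a[180:360,180:390],None,fx=3.3,fy=3.3,interpolation=cv2.INTER_CUBIC))
```

```text
-11 0 [[250.0, 265.0], [314.0, 265.0]]
-11 -10 [[248.0, 273.0], [316.0, 273.0]]
-11 -20 [[247.0, 282.0], [317.0, 281.0]]
-11 -30 [[245.0, 291.0], [319.0, 291.0]]
0 0 [[249.0, 249.0], [315.0, 249.0]]
0 -10 [[247.0, 256.0], [316.0, 256.0]]
0 -20 [[246.0, 264.0], [318.0, 264.0]]
0 -30 [[244.0, 273.0], [320.0, 273.0]]
11 0 [[248.0, 232.0], [316.0, 232.0]]
11 -10 [[247.0, 239.0], [317.0, 239.0]]
11 -20 [[245.0, 246.0], [319.0, 246.0]]
11 -30 [[243.0, 255.0], [321.0, 254.0]]
```

View pics/w4z.png

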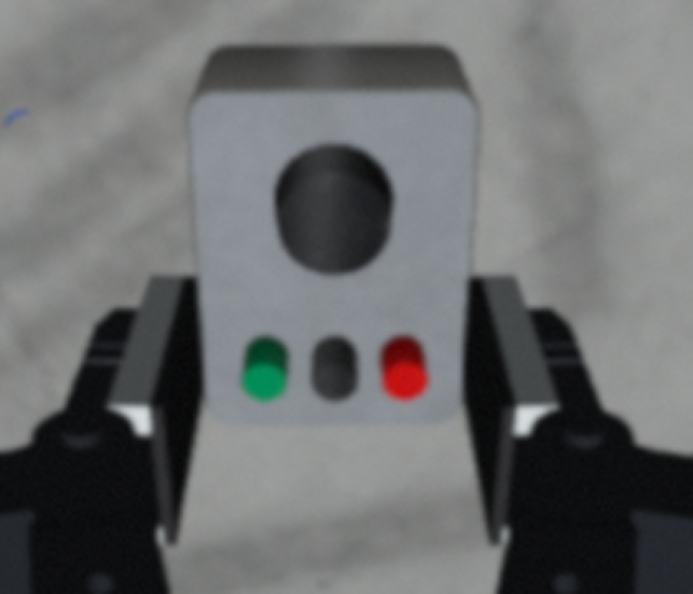

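Run:
```python
from h import *
from scipy.spatial.transform import Rotation as Ro
o=manip.get_obs();R=Ro.from_quat(o["ee_rot"]).as_matrix();p=o["position"]
a=manip.camera("side");x0,y0=240,220
c=cv2.resize(a[y0:y0+70,x0:x0+80],None,fx=8,fy=8,interpolation=cv2.INTER_CUBIC)
def mark(X,col):
    for q in proj("side",X): 
        u=((q-[x0,y0]+.5)*8-.5).astype(int); cv2.circle(c,tuple(int(v) for v in u),3,col,-1)
for z,col in((0,(0,0,255)),(-20,(0,255,0)),(-40,(255,0,0))): mark([p+R@(np.array([0,s*20,z])/1000) for s in(-1,1)],col)
cv2.imwrite("pics/s4m.png",c)
```

```text
(no output)
```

View pics/s4m.png

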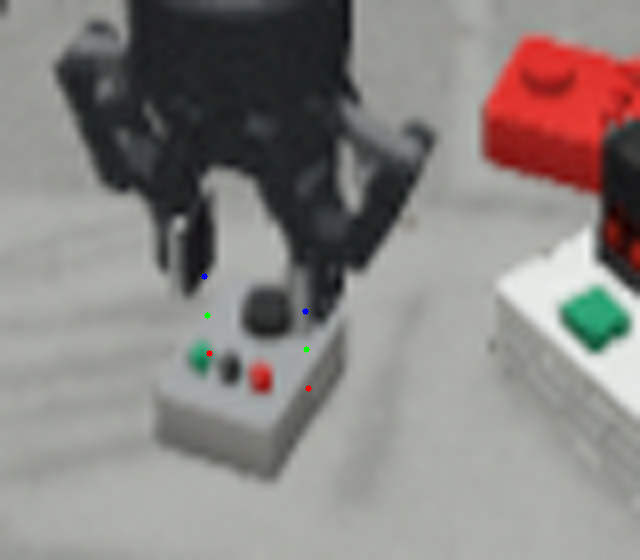

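Run:
```python
from h import *
from scipy.spatial.transform import Rotation as Ro
from scipy.optimize import least_squares
o=manip.get_obs();R=Ro.from_quat(o["ee_rot"]).as_matrix();p=o["position"]
tool=lambda q:p+R@(np.array(q)/1000)
sp=lambda u:(np.array(u)+.5)/8-.5+[240,220]
for name,w,s in(("R",(321,263),[(305,325),(330,325),(300,310)]),("L",(240.6,263),[(190,295),(205,285)])):
  for q in s:
    r=least_squares(lambda x:np.r_[proj("wrist",tool(x))[0]-w,proj("side",tool(x))[0]-sp(q)],[0,0,0])
    print(name,q,r.x.round(1),np.abs(r.fun).max().round(2))
```

```text
R (305, 325) [  5.   20.2 -27.9] 1.03
R (330, 325) [  5.4  20.4 -28.5] 1.98
R (300, 310) [  7.4  19.5 -32.7] 1.77
L (190, 295) [  3.  -22.4 -24.3] 1.84
L (205, 285) [  5.6 -21.6 -29.1] 0.56
```

Call:
step_arm:
  motion:
    - [-0.6,-0.3,0,0,0,0]
    - [0,0,0,0,0,0]
    - [0,0,0,0,0,0]
    - [0,0,4,0,0,0]
    - [0,0,4,0,0,0]
    - [0,0,3,0,0,0]
    - [0,0,0,0,0,0]
  jaw: 62

```text
clock: 6.25
position: [0.4581, -0.1525, 0.0028]
ee_rot: [0.867, 0.499, 0.001, 0.002]
ft_force: [-0.1, 0.8, 0.1]
grip_width: 0.724
```

```bash
cat >> h.py <<'E'
def look(tag):
    from scipy.spatial.transform import Rotation as Ro
    o=manip.get_obs();R=Ro.from_quat(o["ee_rot"]).as_matrix();p=o["position"]
    iw=manip.camera_info("wrist");w=manip.camera("wrist");s=manip.camera("side")
    q=proj("side",p)[0];x0=int(np.clip(q[0]-35,0,490));y0=int(np.clip(q[1]-45,0,350))
    c=cv2.resize(s[y0:y0+70,x0:x0+70],(600,600),interpolation=cv2.INTER_CUBIC)
    cv2.imwrite(f"pics/{tag}_s.png",c);cv2.imwrite(f"pics/{tag}_w.png",w)
    import pickle;pickle.dump((iw,o,(x0,y0)),open(f"{tag}.pkl","wb"))
E
python3 - <<'E'
from h import *
look("a5");rows(np.radians(59.7),[.4582,-.1524,-.01])
E
```

```text
pos [ 0.4584 -0.1526  0.0031] yaw 59.86 tilt [ 0.28 -0.   -0.  ] F [ 0.3  0.  -0.1] T 6.35 gw 62.2
rows 1 turn z/row 0.16
[0.0, -0.3, 13.1]
```

View pics/a5_s.png

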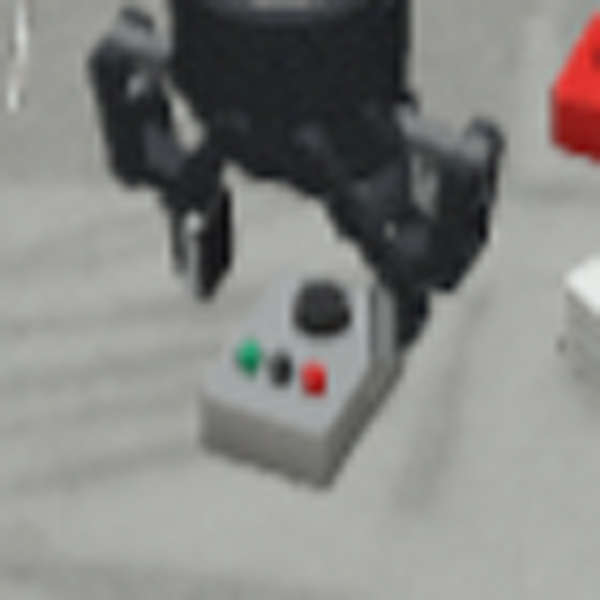

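View pics/a5_w.png

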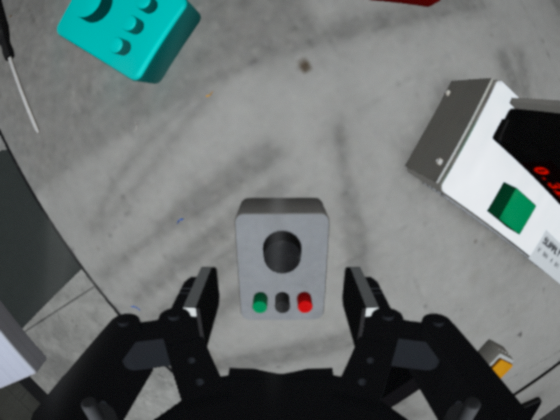

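Call:
step_arm:
  motion:
    - [0,0,4,0,0,0]
    - [0,0,4,0,0,0]
    - [0,0,3,0,0,0]
    - [0,0,0,0,0,0]

```text
clock: 6.85
position: [0.4585, -0.1526, -0.0086]
ee_rot: [0.867, 0.499, 0.001, 0.002]
ft_force: [0.3, -0.5, -0.2]
grip_width: 0.725
```

Run:
```python
from h import *
look("a6");rows(np.radians(59.7),[.4582,-.1524,-.01])
```

```text
pos [ 0.4586 -0.1526 -0.0084] yaw 59.86 tilt [ 0.3  -0.02 -0.  ] F [-0.1 -0.   0.7] T 6.95 gw 62.2
rows 1 turn z/row 0.16
[-0.1, -0.4, 1.6]
```

View pics/a6_s.png

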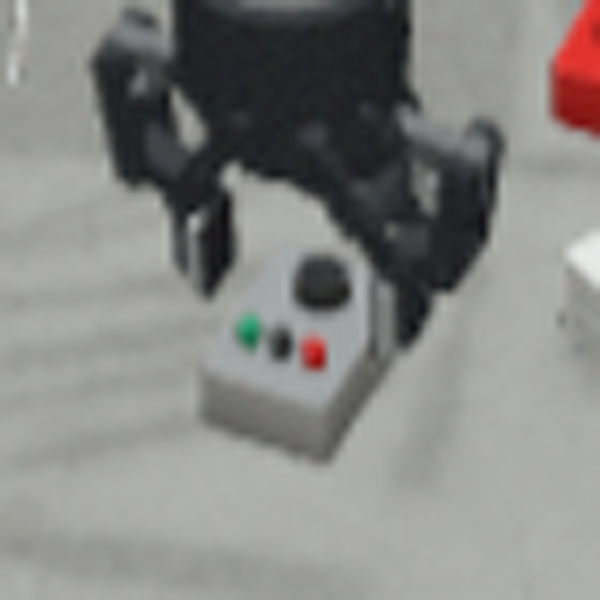

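View pics/a6_w.png

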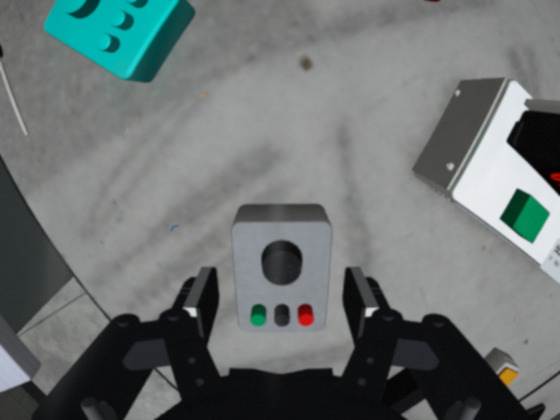

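Run:
```python
from h import *
import pickle
from scipy.spatial.transform import Rotation as Ro
a=cv2.imread("pics/a6_w.png");cv2.imwrite("pics/a6_wz.png",cv2.resize(a[240:360,170:390],None,fx=3.6,fy=3.6,interpolation=cv2.INTER_CUBIC))
iw,o,off=pickle.load(open("a6.pkl","rb"));p=o["position"];R=Ro.from_quat(o["ee_rot"]).as_matrix()
print(off)
c=cv2.imread("pics/a6_s.png");w=a.copy()
for z,col in((-10,(0,0,255)),(-20,(0,255,0)),(-30,(255,0,0))):
  for s in(-1,1):
   for x in(-11,11):
    X=p+R@(np.array([x,s*31,z])/1000)
    q=(proj("side",X)[0]-off+.5)*600/70-.5; cv2.circle(c,tuple(int(v) for v in q),3,col,-1)
    q=proj("wrist",X,iw)[0]; cv2.circle(w,tuple(int(round(v)) for v in q),1,col,-1)
cv2.imwrite("pics/a6_sm.png",c);cv2.imwrite("pics/a6_wm.png",cv2.resize(w[200:360,170:390],None,fx=3.6,fy=3.6,interpolation=cv2.INTER_CUBIC))
```

```text
(236, 226)
```

View pics/a6_sm.png

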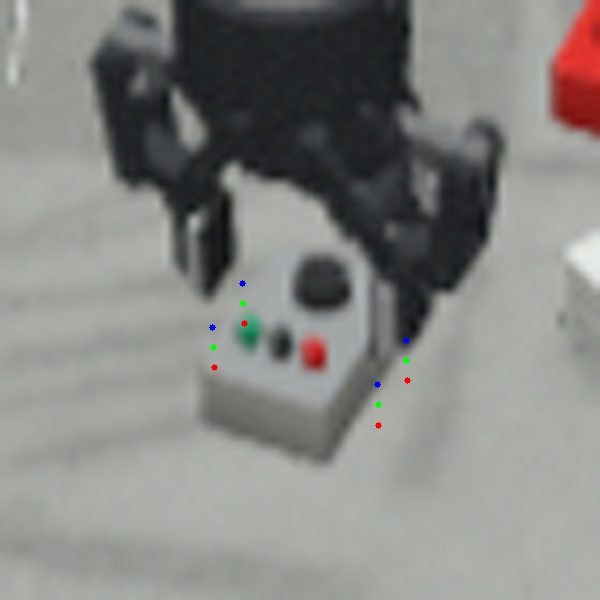

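View pics/a6_wm.png

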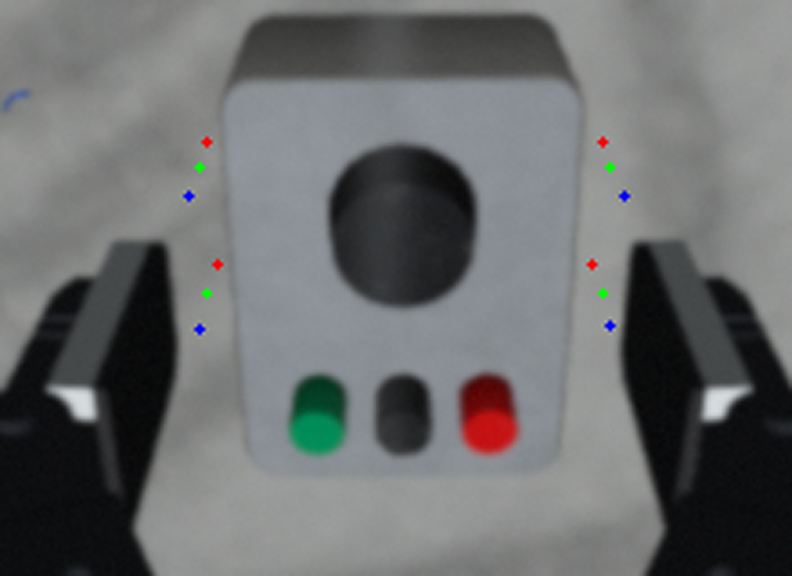

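Call:
step_arm:
  motion:
    - [0,0,4,0,0,0]
    - [0,0,4,0,0,0]
    - [0,0,0,0,0,0]

```text
clock: 7.32
position: [0.4588, -0.1525, -0.0168]
ee_rot: [0.867, 0.499, 0.002, 0.002]
ft_force: [-1.3, -0.3, -1.4]
grip_width: 0.725
```

Call:
step_arm:
  motion:
    - [0,0,0,0,0,0]
    - [0,0,0,0,0,0]
    - [0,0,0,0,0,0]
    - [0,0,0,0,0,0]
    - [0,0,0,0,0,0]
  jaw: 40
  force: 40

```text
clock: 7.95
position: [0.4589, -0.1526, -0.0165]
ee_rot: [0.867, 0.499, 0.002, 0.002]
ft_force: [-0.8, 1.1, 0.6]
grip_width: 0.552
```

Run:
```python
from h import *
look("a7");rows(np.radians(59.7),[.4582,-.1524,.03])
```

```text
pos [ 0.4588 -0.1526 -0.0165] yaw 59.86 tilt [ 0.31 -0.04 -0.  ] F [-0.1 -0.3  0.9] T 8.05 gw 47.0
rows 1 turn z/row 0.16
[-0.1, -0.4, -46.5]
```

View pics/a7_s.png

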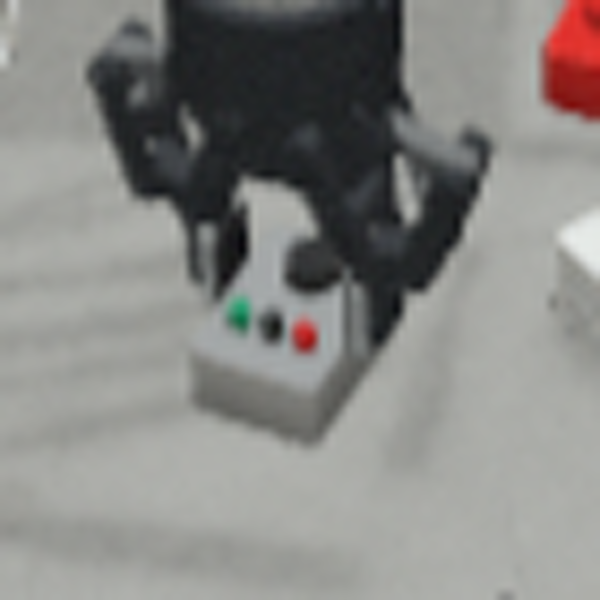

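View pics/a7_w.png

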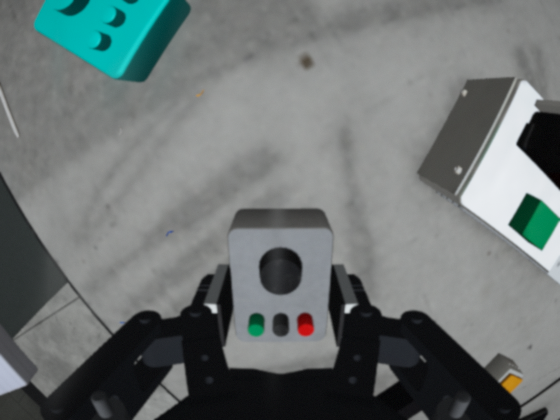

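Call:
step_arm:
  motion:
    - [0,0,-10,0,0,0]
    - [0,0,-40,0,0,0]
    - [0,0,-50,0,0,0]
    - [0,0,-20,0,0,0]
  force: 60

```text
clock: 8.55
position: [0.4566, -0.1528, 0.107]
ee_rot: [0.867, 0.498, -0.0, 0.002]
ft_force: [0.5, 0.7, -2.2]
grip_width: 0.536
```

Run:
```python
from h import *
look("a8");c=[.6116,.1395,-.239]
x=c[0]+np.cos(c[2])*.010-np.sin(c[2])*.003;y=c[1]+np.sin(c[2])*.010+np.cos(c[2])*.003
rows(c[2]+np.pi,[x,y,.09])
```

```text
pos [ 0.4571 -0.1526  0.1065] yaw 59.81 tilt [0.2  0.07 0.  ] F [ 0.1 -0.1 -0.5] T 8.65 gw 46.3
rows 11 turn z/row -9.68
[30.5, -0.4, 1.5]
[30.2, 4.7, 1.5]
[28.9, 9.7, 1.5]
[26.9, 14.5, 1.5]
[24.1, 18.8, 1.5]
[20.6, 22.6, 1.6]
[16.5, 25.7, 1.6]
[11.9, 28.1, 1.6]
[7.0, 29.7, 1.6]
[1.9, 30.5, 1.6]
[-3.2, 30.4, 1.6]
```

View pics/a8_s.png

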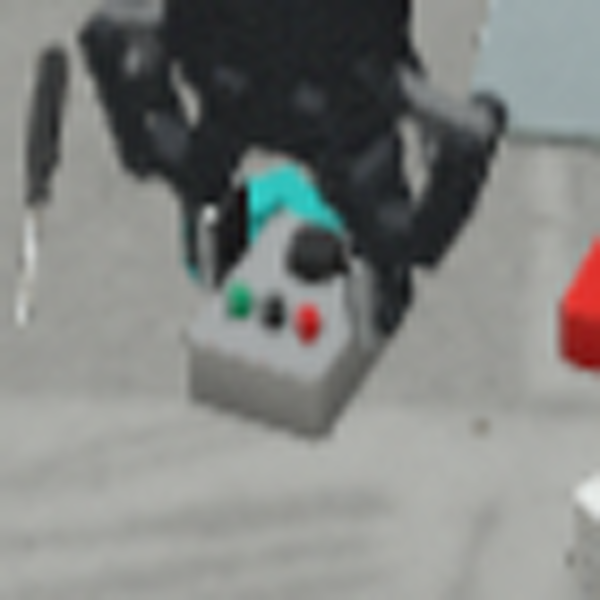

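Call:
step_arm:
  motion:
    - [30,0,1.5,0,0,-9.7]
    - [30,5,1.5,0,0,-9.7]
    - [29,10,1.5,0,0,-9.7]
    - [27,14,1.5,0,0,-9.7]
    - [24,19,1.5,0,0,-9.7]
    - [21,23,1.5,0,0,-9.7]
    - [16,26,1.5,0,0,-9.7]
    - [12,28,1.5,0,0,-9.7]
    - [7,30,1.5,0,0,-9.7]
    - [2,30,1.5,0,0,-9.7]
    - [-3,30,1.5,0,0,-9.7]
    - [0,0,0,0,0,0]

```text
clock: 10.15
position: [0.6115, 0.151, 0.0737]
ee_rot: [0.088, 0.996, -0.004, -0.007]
ft_force: [-0.5, -0.5, -0.9]
grip_width: 0.541
```

Run:
```python
from h import *
look("a9");c=[.6116,.1395,-.239]
x=c[0]+np.cos(c[2])*.010-np.sin(c[2])*.003;y=c[1]+np.sin(c[2])*.010+np.cos(c[2])*.003
rows(c[2]+np.pi,[x,y,.07])
```

```text
pos [0.6114 0.1477 0.0742] yaw 169.52 tilt [-0.56 -0.79  0.  ] F [-1.2 -0.4 -1.7] T 10.25 gw 46.6
rows 1 turn z/row 3.21
[-11.9, -5.6, 4.1]
```

View pics/a9_w.png

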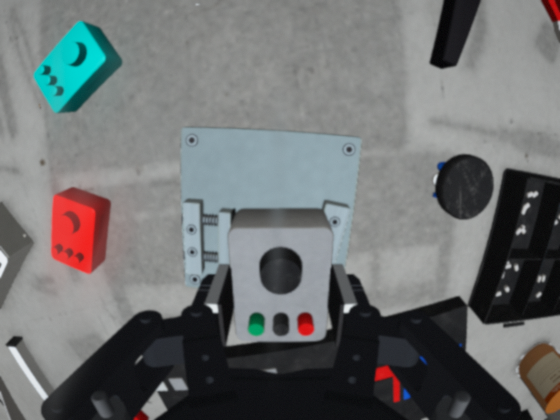

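Run:
```python
from h import *
a=cv2.imread("pics/a9_w.png");cv2.imwrite("pics/a9_z.png",cv2.resize(a[115:305,170:370],None,fx=3.1,fy=3.1,interpolation=cv2.INTER_CUBIC))
```

```text
(no output)
```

View pics/a9_z.png

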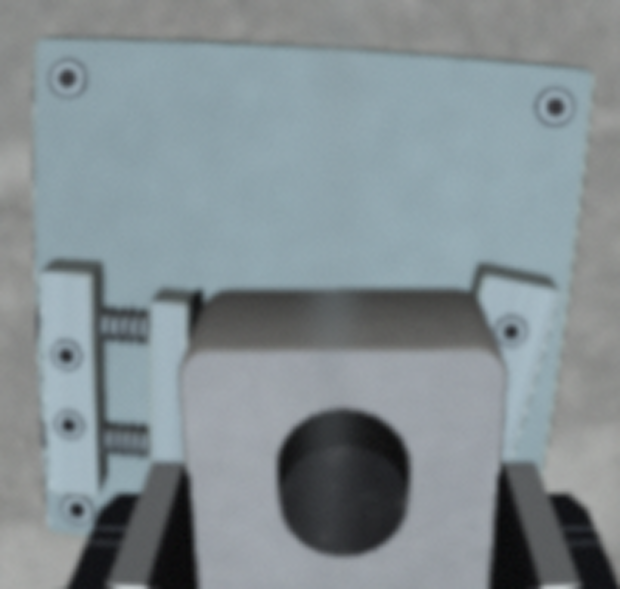

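Run:
```python
from h import *
import pickle
iw,o,_=pickle.load(open("a9.pkl","rb"))
m=np.array([[-70,-70,10],[-70,70,10],[70,-70,10],[-20,44.3,24],[-8,-24,24]])/1000
px=up([[37,40],[592,72],[47,530],[484,277],[189,302]],(170,115),3.1)
f=fit("wrist",m,px,[.61,.14,-.24],iw);print(f)
c=f[0]
def W(q):return c[0]+np.cos(c[2])*q[0]-np.sin(c[2])*q[1],c[1]+np.sin(c[2])*q[0]+np.cos(c[2])*q[1]
X=np.c_[[(*W(q[:2]),q[2]) for q in m]];print((proj("wrist",X,iw)-px).round(1))
# held box bottom near edge corners at z = tcp z+.0165
b=np.array([[-24,33],[24,33]])
print(W((.015,.003)));rows(c[2]+np.pi,[*W((.014,.003)),.03])
```

```text
(array([ 0.6123001 ,  0.13879213, -0.24448409]), np.float64(2.381712124629786))
[[-2.4 -1.3]
 [ 2.  -0.1]
 [-1.3  1.6]
 [-0.5 -0.4]
 [ 1.8  0.8]]
(np.float64(0.6275801989201366), np.float64(0.13807207931475282))
pos [0.6114 0.1477 0.0742] yaw 169.52 tilt [-0.56 -0.79  0.  ] F [-1.2 -0.4 -1.7] T 10.25 gw 46.6
rows 1 turn z/row 3.52
[-17.3, -6.0, 44.0]
```

Call:
step_arm:
  motion:
    - [-16,-6,10,-0.5,-0.8,3.4]
    - [-1,0,10,0,0,0]
    - [0,0,0,0,0,0]
    - [0,0,0,0,0,0]

```text
clock: 10.75
position: [0.6273, 0.1339, 0.0518]
ee_rot: [0.127, 0.992, -0.002, 0.0]
ft_force: [0.1, 0.1, -1.6]
grip_width: 0.539
```

Run:
```python
from h import *
look("b1")
c=[.612,.1391,-.241]
def W(q):return c[0]+np.cos(c[2])*q[0]-np.sin(c[2])*q[1],c[1]+np.sin(c[2])*q[0]+np.cos(c[2])*q[1]
rows(c[2]+np.pi,[*W((.014,.003)),.03])
a=cv2.imread("pics/b1_w.png");cv2.imwrite("pics/b1_z.png",cv2.resize(a[115:305,170:370],None,fx=3.1,fy=3.1,interpolation=cv2.INTER_CUBIC))
```

```text
pos [0.6273 0.1343 0.052 ] yaw 165.48 tilt [-0.16  0.06 -0.  ] F [ 1.1 -0.2 -1. ] T 10.85 gw 45.9
rows 1 turn z/row -0.71
[2.0, 4.1, 22.0]
```

View pics/b1_z.png

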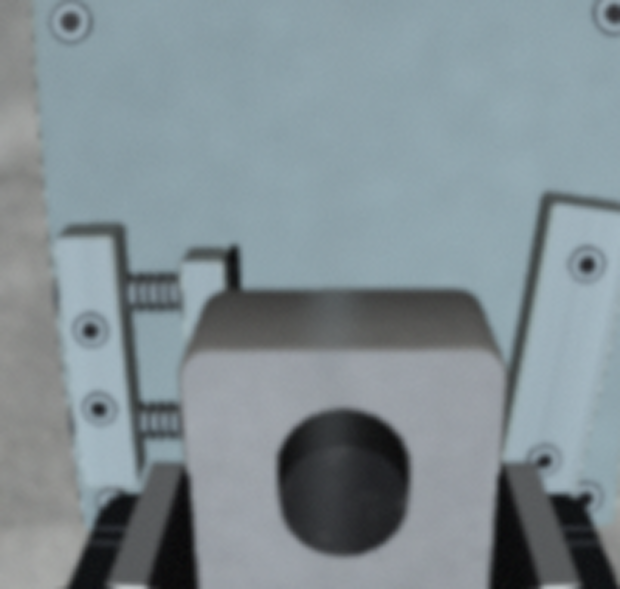

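View pics/b1_s.png

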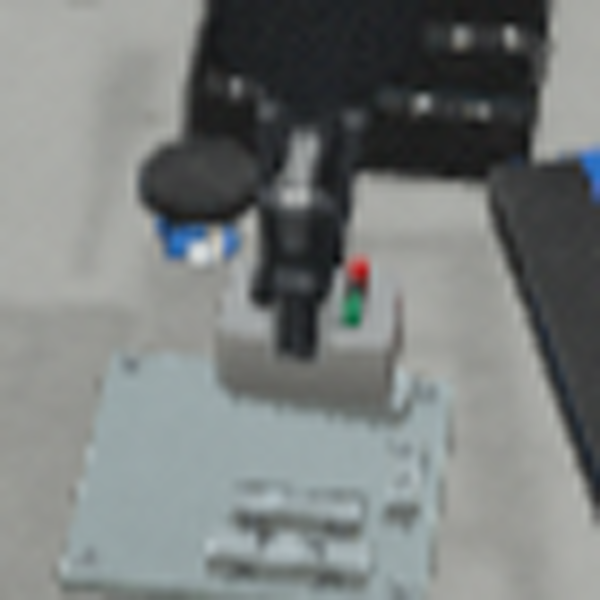

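Run:
```python
from h import *
a=cv2.imread("pics/b1_w.png");cv2.imwrite("pics/b1_z2.png",cv2.resize(a[75:295,170:390],None,fx=2.7,fy=2.7,interpolation=cv2.INTER_CUBIC))
```

```text
(no output)
```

View pics/b1_z2.png

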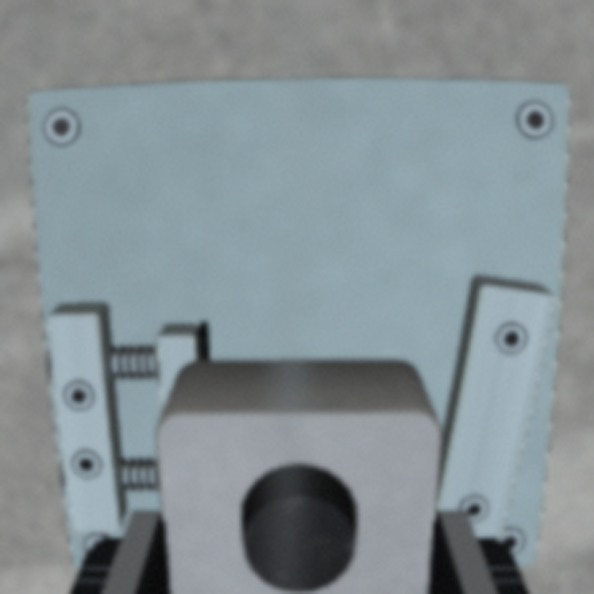

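Run:
```python
from h import *
import pickle
from scipy.spatial.transform import Rotation as Ro
iw,o,_=pickle.load(open("b1.pkl","rb"))
m=np.array([[-70,-70,10],[-70,70,10],[-20,44.3,24],[-20,44.3,10],[-8,-24,24],[-8,-24,10]])/1000
px=up([[28,95],[569,86],[481,286],[474,278],[200,335],[207,322]],(170,75),2.7)
f=fit("wrist",m,px,[.61,.14,-.24],iw);print(f)
c=f[0]
def W(q):return c[0]+np.cos(c[2])*q[0]-np.sin(c[2])*q[1],c[1]+np.sin(c[2])*q[0]+np.cos(c[2])*q[1]
X=np.c_[[(*W(q[:2]),q[2]) for q in m]];print((proj("wrist",X,iw)-px).round(1))
# held box: fit its top corners at plane
p=o["position"];zt=p[2]+.0165+.03
b=np.array([[-33,-24],[-33,24]])/1000
bot=ray2z; 
i=iw;K=i["camera_matrix"]
def onz(uv,z):
    d=(np.array(uv)-K[:2,2])/K[0,0];r=np.linalg.norm(d);ray=np.r_[d/r*np.sin(r),np.cos(r)];C=-i["R"].T@i["t"];D=i["R"].T@ray
    return C+D*(z-C[2])/D[2]
R=Ro.from_quat(o["ee_rot"]).as_matrix()
for uv,z in(((159,412),zt),((441,412),zt),((183,361),zt-.03),((415,361),zt-.03)):
    X=onz(up(uv,(170,75),2.7),z);print("tool mm",(R.T@(X-p)*1000).round(1))
print(W((.015,.003)));rows(c[2]+np.pi,[*W((.014,.003)),.03])
```

```text
(array([ 0.6130299 ,  0.13891622, -0.24258446]), np.float64(2.043592540372856))
[[-2.  -0.9]
 [ 1.6 -0. ]
 [ 0.1  0.7]
 [-1.2 -0.9]
 [ 0.9  1. ]
 [ 0.5  0.2]]
tool mm [ 32.1 -21.8 -46.5]
tool mm [ 32.2  24.  -46.6]
tool mm [ 31.1 -21.6 -16.5]
tool mm [ 31.2  23.6 -16.6]
(np.float64(0.6283113475799679), np.float64(0.13822519549440782))
pos [0.6273 0.1343 0.052 ] yaw 165.48 tilt [-0.16  0.06 -0.  ] F [ 1.1 -0.2 -1. ] T 10.85 gw 45.9
rows 1 turn z/row -0.62
[1.0, 4.1, 22.0]
```

Call:
step_arm:
  motion:
    - [0.5,3,10,0,0,-0.6]
    - [0,0,15,0,0,0]
    - [0,0,10,0,0,0]
    - [0,0,0,0,0,0]
    - [0,0,0,0,0,0]

```text
clock: 11.48
position: [0.6271, 0.1381, 0.0141]
ee_rot: [0.12, 0.993, -0.001, -0.0]
ft_force: [-0.3, -0.2, -1.4]
grip_width: 0.541
```

```bash
cat >> h.py <<'E'
CL=np.array([.6125,.139,-.242])
def W(q):c=CL;return c[0]+np.cos(c[2])*q[0]-np.sin(c[2])*q[1],c[1]+np.sin(c[2])*q[0]+np.cos(c[2])*q[1]
def toC(p):c=CL;d=np.array(p[:2])-c[:2];return np.array([np.cos(c[2])*d[0]+np.sin(c[2])*d[1],-np.sin(c[2])*d[0]+np.cos(c[2])*d[1]])
E
python3 - <<'E'
from h import *
look("b2")
rows(CL[2]+np.pi,[*W((.0145,.002)),-.0065])
a=cv2.imread("pics/b2_w.png");cv2.imwrite("pics/b2_z.png",cv2.resize(a[95:345,150:410],None,fx=2.3,fy=2.3,interpolation=cv2.INTER_CUBIC))
E
```

```text
pos [0.6272 0.1382 0.0143] yaw 166.19 tilt [-0.14  0.03 -0.  ] F [ 1.   0.7 -0.4] T 11.57 gw 46.1
rows 1 turn z/row 0.05
[-0.1, -0.7, 20.8]
```

View pics/b2_z.png

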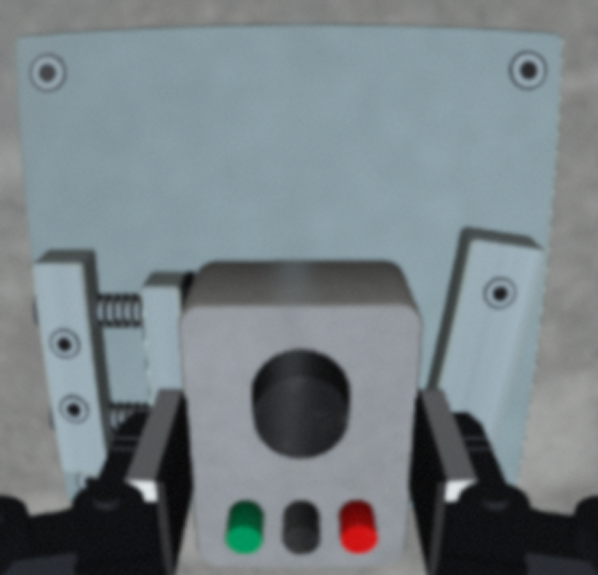

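View pics/b2_s.png

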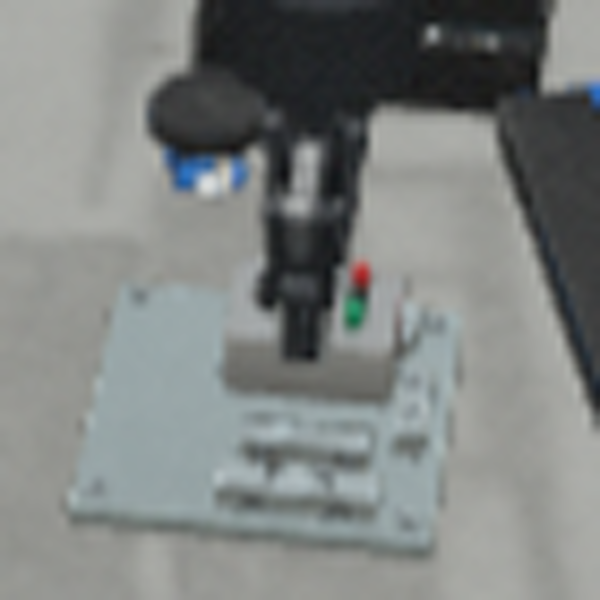

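Call:
step_arm:
  motion:
    - [0,0,8,0,0,0]
    - [0,0,6,0,0,0]
    - [0,0,3,0,0,0]
    - [0,0,1.5,0,0,0]
    - [0,0,0,0,0,0]

```text
clock: 12.2
position: [0.6275, 0.1381, -0.0051]
ee_rot: [0.12, 0.993, -0.001, 0.0]
ft_force: [0.6, -0.2, -0.8]
grip_width: 0.539
```

Run:
```python
from h import *
look("b3")
rows(CL[2]+np.pi,[*W((.0145,.002)),-.0065])
```

```text
pos [ 0.6276  0.1382 -0.0049] yaw 166.18 tilt [-0.12  0.08 -0.  ] F [-0.5  0.7 -1.1] T 12.3 gw 46.3
rows 1 turn z/row 0.05
[0.3, -0.8, 1.6]
```

View pics/b3_s.png

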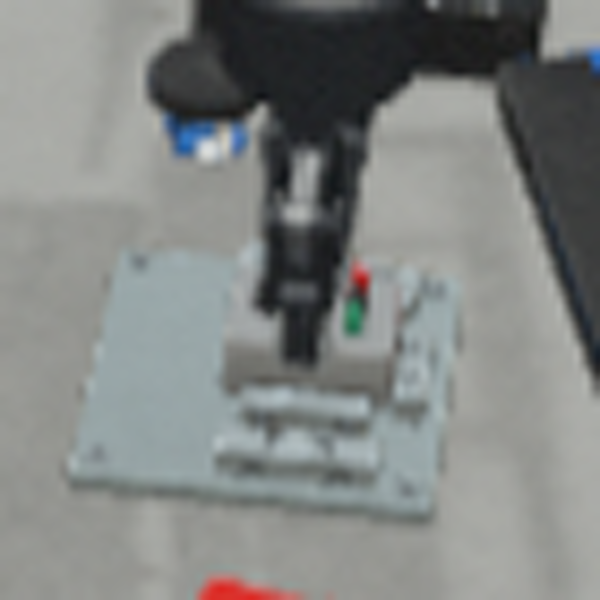

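View pics/b3_w.png

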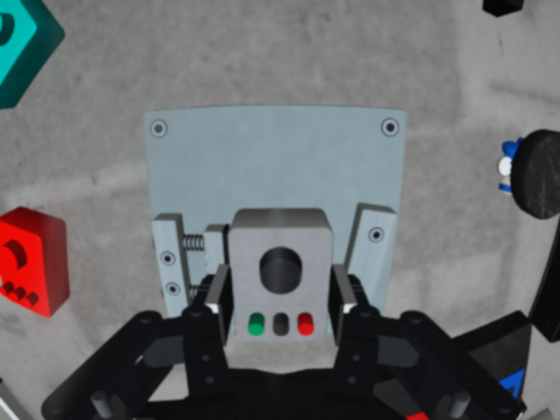

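Call:
step_arm:
  motion:
    - [0,0,1,0,0,0]
    - [0,0,1,0,0,0]
    - [0,0,0,0,0,0]

```text
clock: 12.68
position: [0.6279, 0.1383, -0.006]
ee_rot: [0.12, 0.993, -0.001, 0.001]
ft_force: [-0.2, -0.0, -1.0]
grip_width: 0.538
```

Call:
step_arm:
  motion:
    - [-1,0,0.2,0,0,0]
    - [-1,0,0,0,0,0]
    - [0,0,0,0,0,0]

```text
clock: 13.05
position: [0.6286, 0.1382, -0.0061]
ee_rot: [0.12, 0.993, -0.001, -0.001]
ft_force: [-0.1, -0.0, 0.4]
grip_width: 0.54
```

Call:
step_arm:
  motion:
    - [-1,0,1.5,0,0,0]
    - [-1,0,1,0,0,0]
    - [0,0,0,0,0,0]

```text
clock: 13.42
position: [0.6285, 0.1383, -0.0059]
ee_rot: [0.12, 0.993, -0.0, -0.003]
ft_force: [-0.1, -0.5, 0.4]
grip_width: 0.54
```

Run:
```python
from h import *
look("b4")
rows(CL[2]+np.pi,[*W((.0165,.002)),-.0065])
print(toC(manip.get_obs()["position"])*1000)
```

```text
pos [ 0.6285  0.1383 -0.0061] yaw 166.2 tilt [-0.09 -0.32  0.  ] F [-4.5 -0.   4.7] T 13.53 gw 46.1
rows 1 turn z/row 0.06
[-0.8, -1.1, 0.4]
[15.67000752  3.11056764]
```

View pics/b4_s.png

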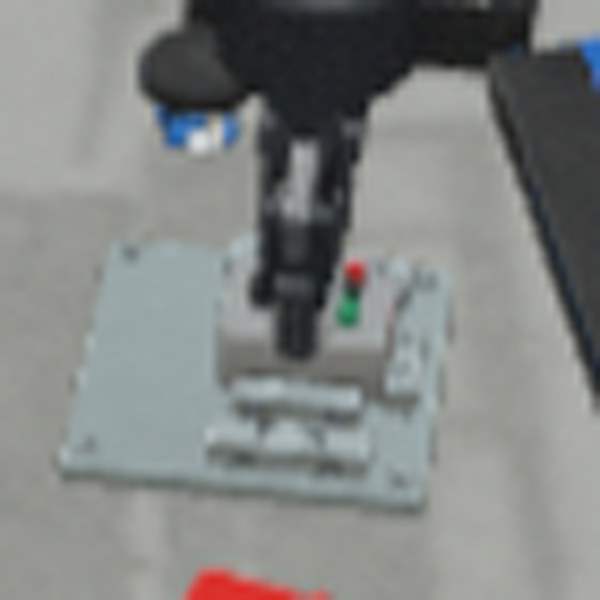

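Call:
step_arm:
  motion:
    - [0,0,0,0,0,0]
    - [0,0,0,0,0,0]
    - [0,0,0,0,0,0]
    - [0,0,-4,0,0,0]
    - [0,0,-20,0,0,0]
    - [0,0,-45,0,0,0]
    - [0,0,-45,0,0,0]
    - [0,0,-45,0,0,0]
    - [0,0,0,0,0,0]
    - [0,0,0,0,0,0]
  jaw: 66

```text
clock: 14.78
position: [0.6309, 0.1378, 0.1649]
ee_rot: [0.121, 0.993, 0.0, 0.0]
ft_force: [0.3, -0.2, -0.2]
grip_width: 0.776
```

Run:
```python
from h import *
look("c1")
rows(CL[2]+np.pi,[*W((.0165,.002)),-.0065])
```

```text
pos [0.631  0.1377 0.1645] yaw 166.15 tilt [0.04 0.03 0.  ] F [-0.1  0.1  0.9] T 14.88 gw 66.2
rows 4 turn z/row 0.0
[0.5, -0.3, 42.7]
[0.5, -0.3, 42.7]
[0.5, -0.3, 42.7]
[0.5, -0.3, 42.7]
```

View pics/c1_w.png

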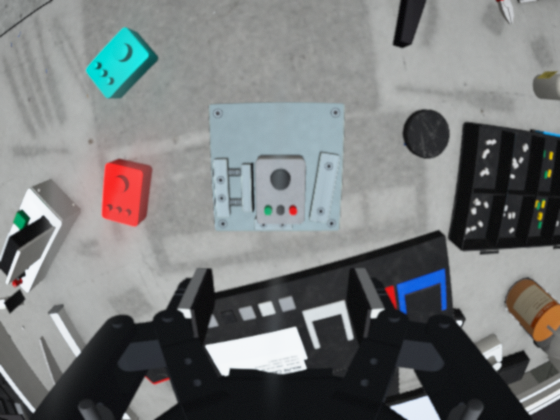

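Run:
```python
from h import *
a=cv2.imread("pics/c1_w.png");cv2.imwrite("pics/c1_z.png",cv2.resize(a[95:240,200:355],None,fx=4,fy=4,interpolation=cv2.INTER_CUBIC))
```

```text
(no output)
```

View pics/c1_z.png

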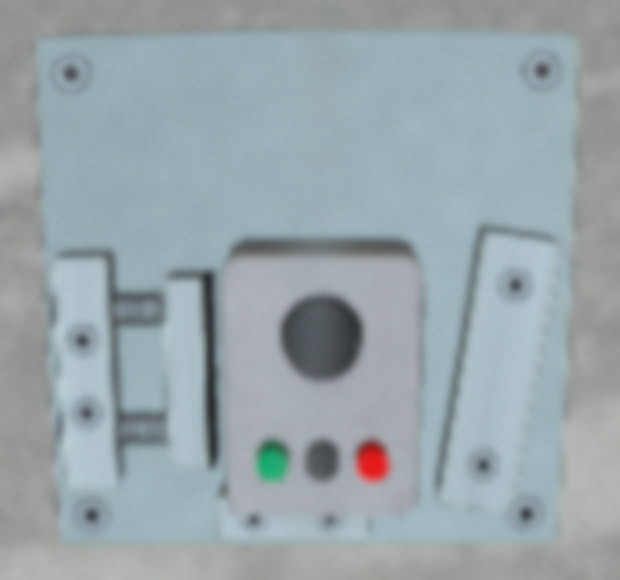

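Run:
```python
from h import *
import pickle
iw,o,_=pickle.load(open("c1.pkl","rb"))
m=np.array([[-70,-70,10],[-70,70,10],[70,70,10],[70,-70,10],[-20,44.3,24],[-8,-24,24],[52,34,24]])/1000
px=up([[38,38],[578,36],[557,543],[60,543],[484,234],[208,280],[438,503]],(200,95),4)
f=fit("wrist",m,px,[.61,.14,-.24],iw);print(f);c=f[0]
def WW(q):return c[0]+np.cos(c[2])*q[0]-np.sin(c[2])*q[1],c[1]+np.sin(c[2])*q[0]+np.cos(c[2])*q[1]
print((proj("wrist",np.array([(*WW(q[:2]),q[2]) for q in m]),iw)-px).round(1))
b=np.array([[-33,-24,40],[-33,24,40],[33,24,40],[33,-24,40]])/1000
g=fit("wrist",b,up([[222,252],[422,254],[417,516],[229,518]],(200,95),4),[.62,.14,-.24],iw);print(g)
d=g[0][:2]-c[:2];print("box in clamp",(np.array([np.cos(c[2])*d[0]+np.sin(c[2])*d[1],-np.sin(c[2])*d[0]+np.cos(c[2])*d[1]])*1000).round(1),np.degrees(g[0][2]-c[2]))
```

```text
(array([ 0.61232426,  0.13923391, -0.24212349]), np.float64(1.3955028336612827))
[[-1.4 -0.6]
 [ 0.9 -0.5]
 [ 0.4  1.2]
 [-0.5  1.1]
 [ 0.3 -0.7]
 [ 0.5 -0.4]
 [-0.3  0.4]]
(array([ 0.62905071,  0.1392505 , -0.23998419]), np.float64(0.6001445441663122))
box in clamp [16.2  4. ] 0.12257319177395015
```

```bash
sed -i 's/^CL=.*/CL=np.array([.6121,.1392,-.242])/' h.py
python3 - <<'E'
from h import *
print(toC(manip.get_obs()["position"])*1000)
rows(CL[2]+np.pi,[*W((.0165,-.0005)),-.0055])
E
```

```text
[18.72135054  3.11402061]
pos [0.631  0.1377 0.1645] yaw 166.15 tilt [0.04 0.03 0.  ] F [-0.1  0.1  0.9] T 14.88 gw 66.2
rows 4 turn z/row 0.0
[0.6, -0.9, 42.5]
[0.6, -0.9, 42.5]
[0.6, -0.9, 42.5]
[0.6, -0.9, 42.5]
```

Call:
step_arm:
  motion:
    - [0.6,-0.9,42,0,0,0]
    - [0.6,-0.9,42,0,0,0]
    - [0.6,-0.9,40,0,0,0]
    - [0,0,20,0,0,0]
    - [0,0,0,0,0,0]
    - [0,0,0,0,0,0]

```text
clock: 15.62
position: [0.6254, 0.1346, 0.0123]
ee_rot: [0.121, 0.993, -0.001, -0.003]
ft_force: [-0.1, -0.4, 0.3]
grip_width: 0.772
```

Run:
```python
from h import *
print(toC(manip.get_obs()["position"])*1000)
rows(CL[2]+np.pi,[*W((.0165,-.0005)),-.0055])
```

```text
[14.05000732 -1.24833188]
pos [0.6254 0.1346 0.0123] yaw 166.14 tilt [-0.19 -0.32  0.  ] F [-0.1 -0.4  0.3] T 15.62 gw 66.0
rows 1 turn z/row 0.01
[-2.5, 0.8, 17.8]
```

Call:
step_arm:
  motion:
    - [-2,0.8,7,0,-0.3,0]
    - [0,0,6,0,0,0]
    - [0,0,4,0,0,0]
    - [0,0,0,0,0,0]

```text
clock: 16.12
position: [0.629, 0.1354, -0.0037]
ee_rot: [0.121, 0.993, -0.001, 0.001]
ft_force: [0.2, -0.1, 0.3]
grip_width: 0.774
```

Call:
step_arm:
  motion:
    - [0,0,0,0,0,0]
    - [0,0,0,0,0,0]
    - [0,0,0,0,0,0]
    - [0,0,0,0,0,0]
  jaw: 44
  force: 20

```text
clock: 16.62
position: [0.6293, 0.1356, -0.0032]
ee_rot: [0.121, 0.993, -0.001, 0.002]
ft_force: [-0.3, 0.2, -1.2]
grip_width: 0.555
```

Run:
```python
from h import *
print(toC(manip.get_obs()["position"])*1000)
rows(CL[2]+np.pi,[*W((.0165,-.0005)),-.0055])
```

```text
[17.54904638  0.57914101]
pos [ 0.6293  0.1356 -0.0032] yaw 166.15 tilt [-0.06  0.19 -0.  ] F [-0.3  0.2 -1.2] T 16.62 gw 47.4
rows 1 turn z/row 0.02
[1.1, -1.1, 2.3]
```

Call:
step_arm:
  motion:
    - [-0.5,-1.2,0,0,0,0]
    - [0,0,0,0,0,0]

```text
clock: 16.88
position: [0.6292, 0.135, -0.0032]
ee_rot: [0.12, 0.993, -0.0, 0.001]
ft_force: [0.3, 0.0, 0.4]
grip_width: 0.554
```

Call:
step_arm:
  motion:
    - [0,0,0,0,0,0]
    - [0,0,0,0,0,0]
    - [0,0,0,0,0,0]
    - [0,0,-4,0,0,0]
    - [0,0,-20,0,0,0]
    - [0,0,-45,0,0,0]
    - [0,0,-45,0,0,0]
    - [0,0,-45,0,0,0]
    - [0,0,0,0,0,0]
    - [0,0,0,0,0,0]
  jaw: 66

```text
clock: 18.12
position: [0.6297, 0.134, 0.1683]
ee_rot: [0.121, 0.993, 0.0, 0.004]
ft_force: [-0.1, -0.2, -0.4]
grip_width: 0.769
```

Run:
```python
from h import *
look("c2")
a=cv2.imread("pics/c2_w.png");cv2.imwrite("pics/c2_z.png",cv2.resize(a[95:240,200:355],None,fx=4,fy=4,interpolation=cv2.INTER_CUBIC))
wy=-.4335
rows(wy+np.pi,[.426,.342,.12])
```

```text
pos [0.6297 0.1339 0.1678] yaw 166.09 tilt [0.07 0.43 0.  ] F [-0.6 -0.6  0.1] T 18.23 gw 65.8
rows 6 turn z/row 1.82
[41.4, 25.5, 7.7]
[42.1, 24.2, 7.7]
[42.9, 22.8, 7.7]
[43.6, 21.4, 7.7]
[44.3, 20.0, 7.7]
[44.9, 18.6, 7.7]
```

View pics/c2_z.png

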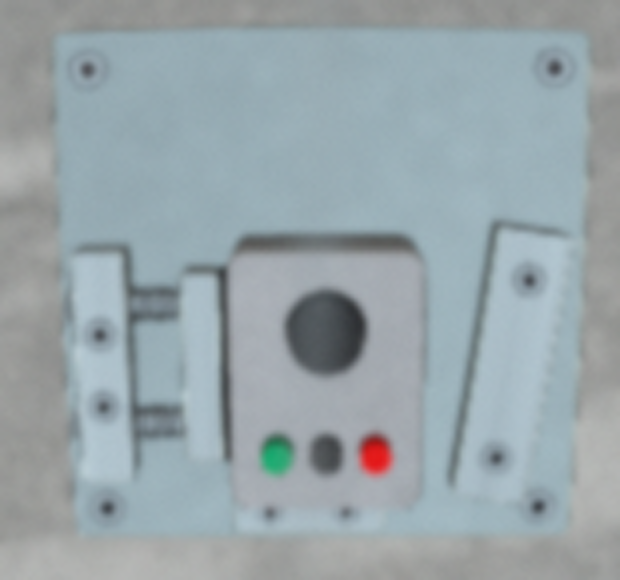

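Call:
step_arm:
  motion:
    - [41,26,8,0,0,1.8]
    - [42,24,8,0,0,1.8]
    - [43,23,8,0,0,1.8]
    - [44,21,8,0,0,1.8]
    - [44,20,8,0,0,1.8]
    - [45,19,8,0,0,1.8]
    - [0,0,0,0,0,0]
    - [0,0,0,0,0,0]
  jaw: 60
  force: 60

```text
clock: 19.23
position: [0.4165, 0.3449, 0.1087]
ee_rot: [0.217, 0.976, -0.005, 0.0]
ft_force: [-0.5, 0.3, -0.8]
grip_width: 0.702
```

Run:
```python
from h import *
look("d1")
a=cv2.imread("pics/d1_w.png");cv2.imwrite("pics/d1_z.png",cv2.resize(a[120:270,180:380],None,fx=4,fy=4,interpolation=cv2.INTER_CUBIC))
wy=-.4335
rows(wy+np.pi,[.426,.342,.02])
```

```text
pos [0.4167 0.3448 0.1088] yaw 154.84 tilt [-0.57  0.14 -0.  ] F [-0.6 -0.7  0.4] T 19.32 gw 60.0
rows 2 turn z/row -0.16
[-4.7, 1.1, 44.4]
[-4.7, 1.1, 44.4]
```

View pics/d1_w.png

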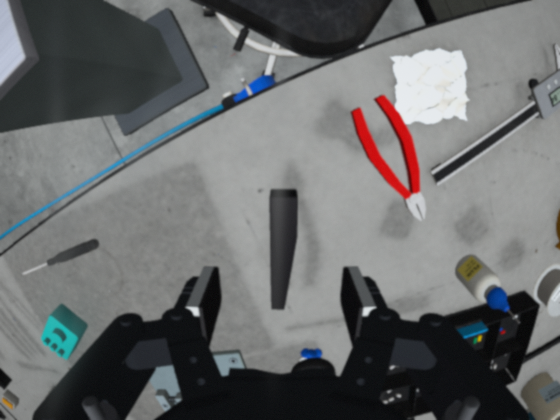

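View pics/d1_z.png

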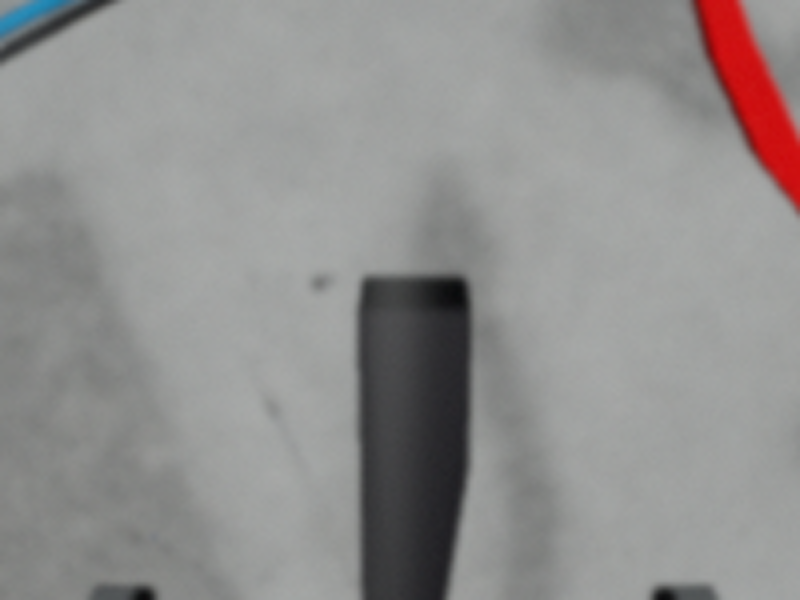

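Run:
```python
from h import *
import pickle
iw,o,_=pickle.load(open("d1.pkl","rb"))
w=np.array([[-19,-12,26],[-19,12,26],[19,12,26],[96,1,26],[96,-12,26]])/1000
px=np.vstack([up([[360,309],[470,309],[467,468]],(180,120),4),[[286,309],[272,309.5]]])
f=fit("wrist",w,px,[.42,.34,-.43],iw);print(f)
rows(f[0][2]+np.pi,[*f[0][:2],.02])
```

```text
(array([ 0.42570808,  0.34318225, -0.42316024]), np.float64(1.13859739726135))
pos [0.4167 0.3448 0.1088] yaw 154.84 tilt [-0.57  0.14 -0.  ] F [-0.6 -0.7  0.4] T 19.32 gw 60.0
rows 2 turn z/row -0.46
[-4.3, 1.6, 44.4]
[-4.3, 1.6, 44.4]
```

Call:
step_arm:
  motion:
    - [-5,1.5,44,-0.5,0,-0.7]
    - [-4,1.5,40,0,0,0]
    - [0,0,20,0,0,0]
    - [0,0,0,0,0,0]
    - [0,0,0,0,0,0]

```text
clock: 19.95
position: [0.432, 0.3398, 0.0039]
ee_rot: [0.216, 0.976, 0.0, 0.003]
ft_force: [0.3, -0.2, -0.1]
grip_width: 0.702
```

Run:
```python
from h import *
rows(-.426+np.pi,[.4258,.343,-.019])
```

```text
pos [0.432  0.3398 0.0039] yaw 155.1 tilt [0.09 0.3  0.  ] F [ 0.3 -0.2 -0.1] T 19.95 gw 60.0
rows 1 turn z/row -0.49
[7.1, 0.3, 22.9]
```

Call:
step_arm:
  motion:
    - [6,0.3,4,0,0,-0.5]
    - [0,0,7,0,0,0]
    - [0,0,7,0,0,0]
    - [0,0,4,0,0,0]
    - [0,0,0,0,0,0]

```text
clock: 20.58
position: [0.4275, 0.3438, -0.0175]
ee_rot: [0.211, 0.977, 0.002, 0.004]
ft_force: [-0.9, 0.6, -0.3]
grip_width: 0.702
```

Run:
```python
from h import *
look("d2")
rows(-.426+np.pi,[.4258,.343,-.019])
```

```text
pos [ 0.4277  0.3439 -0.0171] yaw 155.64 tilt [0.31 0.38 0.  ] F [ 0.5  1.  -0.2] T 20.68 gw 59.9
rows 1 turn z/row 0.05
[1.3, -1.6, 1.9]
```

View pics/d2_w.png

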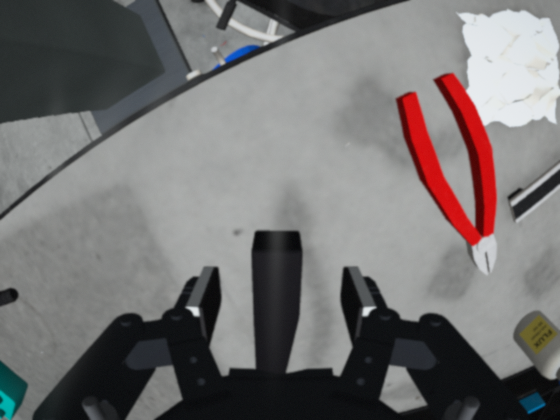

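View pics/d2_s.png

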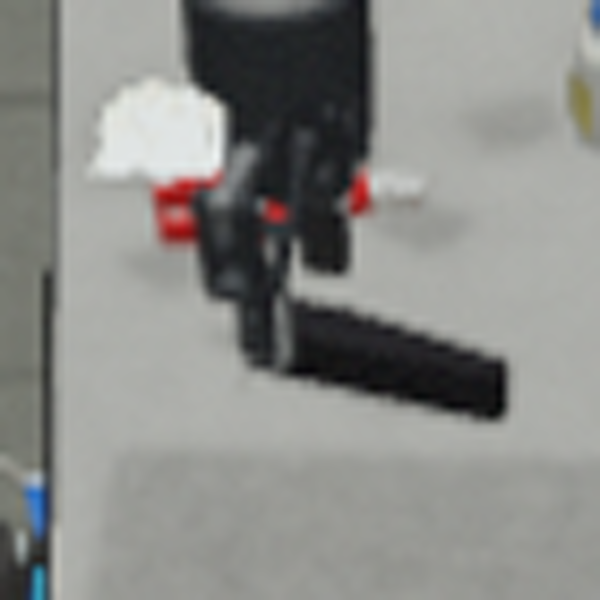

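Call:
step_arm:
  motion:
    - [1.3,-1.6,1,0.3,0.4,0]
    - [0,0,0,0,0,0]

```text
clock: 20.92
position: [0.4259, 0.3431, -0.0179]
ee_rot: [0.211, 0.977, 0.0, -0.0]
ft_force: [-0.2, -0.4, -0.3]
grip_width: 0.699
```

Call:
step_arm:
  motion:
    - [0,0,0,0,0,0]
    - [0,0,0,0,0,0]
    - [0,0,0,0,0,0]
    - [0,0,0,0,0,0]
    - [0,0,0,0,0,0]
    - [0,0,0,0,0,0]
  jaw: 12
  force: 60

```text
clock: 21.68
position: [0.4262, 0.3433, -0.0175]
ee_rot: [0.211, 0.977, 0.0, -0.0]
ft_force: [-0.0, -0.2, 0.8]
grip_width: 0.257
```

Run:
```python
from h import *
look("d3")
rows(-.426+np.pi,[.4258,.343,.1])
```

```text
pos [ 0.4262  0.3433 -0.0174] yaw 155.63 tilt [ 0.06 -0.03 -0.  ] F [ 0.  -0.3  1.2] T 21.77 gw 22.0
rows 3 turn z/row 0.01
[0.1, -0.1, -39.1]
[0.1, -0.1, -39.1]
[0.1, -0.1, -39.1]
```

View pics/d3_w.png

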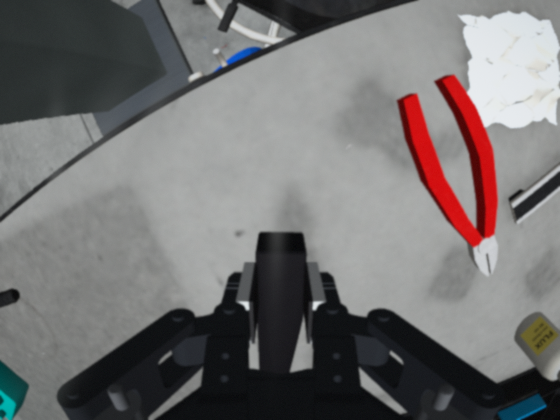

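View pics/d3_s.png

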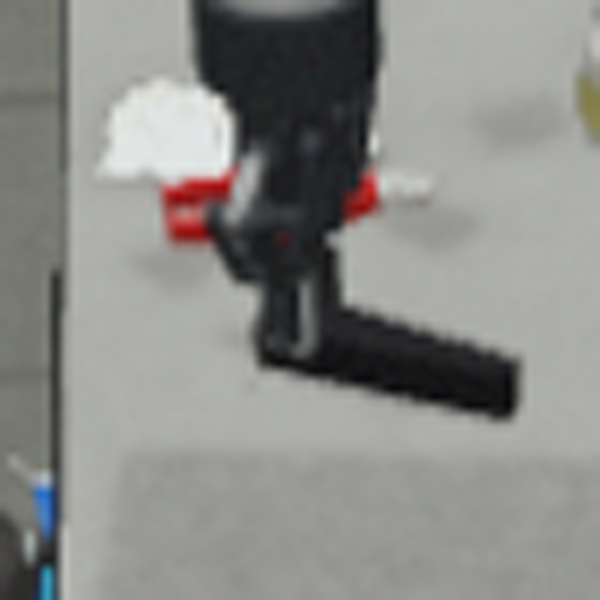

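Call:
step_arm:
  motion:
    - [0,0,-10,0,0,0]
    - [0,0,-35,0,0,0]
    - [0,0,-45,0,0,0]
    - [0,0,0,0,0,0]
  force: 100

```text
clock: 22.28
position: [0.4259, 0.3428, 0.0761]
ee_rot: [0.211, 0.977, -0.0, -0.0]
ft_force: [0.4, -0.9, -1.1]
grip_width: 0.243
```

Run:
```python
from h import *
look("d4")
rows(CL[2]+np.pi,[*W((-.100,.0375)),.07])
```

```text
pos [0.4241 0.3413 0.0727] yaw 155.64 tilt [-0.3  -0.16  0.  ] F [ 0.7  0.  -0.8] T 22.38 gw 20.2
rows 4 turn z/row -2.62
[-37.4, -22.0, 0.7]
[-36.3, -23.7, 0.7]
[-35.2, -25.3, 0.7]
[-34.0, -26.9, 0.7]
```

View pics/d4_s.png

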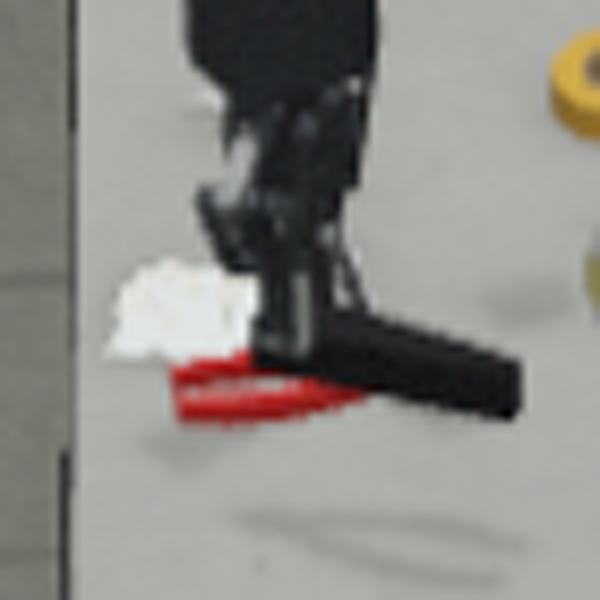

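Call:
step_arm:
  motion:
    - [-37,-22,1,-0.3,0,-2.6]
    - [-36,-24,1,0,0,-2.6]
    - [-35,-25,1,0,0,-2.6]
    - [-34,-27,1,0,0,-2.6]
    - [0,0,0,0,0,0]
    - [0,0,0,0,0,0]

```text
clock: 23.12
position: [0.521, 0.1945, 0.061]
ee_rot: [0.117, 0.993, -0.003, -0.006]
ft_force: [-0.3, 1.1, -1.4]
grip_width: 0.244
```

Run:
```python
from h import *
look("e1")
rows(CL[2]+np.pi,[*W((-.100,.0375)),.03])
```

```text
pos [0.5211 0.1946 0.0613] yaw 166.56 tilt [-0.44 -0.62  0.  ] F [-0.  -0.4 -0.9] T 23.23 gw 20.5
rows 1 turn z/row 0.42
[-2.1, 5.7, 31.3]
```

View pics/e1_w.png

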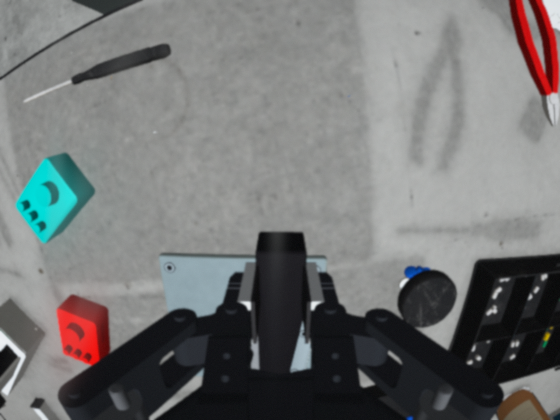

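Call:
step_arm:
  motion:
    - [-2,5.7,15,-0.4,-0.6,0.4]
    - [0,0,15,0,0,0]
    - [0,0,13,0,0,0]
    - [0,0,0,0,0,0]
    - [0,0,0,0,0,0]

```text
clock: 23.85
position: [0.5223, 0.2026, 0.0162]
ee_rot: [0.118, 0.993, -0.0, -0.001]
ft_force: [0.1, 0.6, -1.0]
grip_width: 0.238
```

```bash
cat >> h.py <<'E'
def cam2(tag):
    t=manip.camera("top");s=manip.camera("side")
    p=manip.get_obs()["position"]
    cv2.imwrite(f"pics/{tag}_t.png",cv2.resize(t[150:230,210:310],None,fx=7,fy=7,interpolation=cv2.INTER_CUBIC))
    cv2.imwrite(f"pics/{tag}_s.png",cv2.resize(s[160:240,270:360],None,fx=7,fy=7,interpolation=cv2.INTER_CUBIC))
E
python3 - <<'E'
from h import *
cam2("e2")
print(toC(manip.get_obs()["position"])*1000)
rows(CL[2]+np.pi,[*W((-.100,.0375)),-.007])
E
```

```text
[-102.24294212   40.06824116]
pos [0.5224 0.2026 0.0164] yaw 166.41 tilt [-0.02 -0.08  0.  ] F [ 0.3 -0.3 -0.1] T 23.95 gw 20.4
rows 1 turn z/row 0.28
[-2.3, -2.6, 23.4]
```

View pics/e2_s.png

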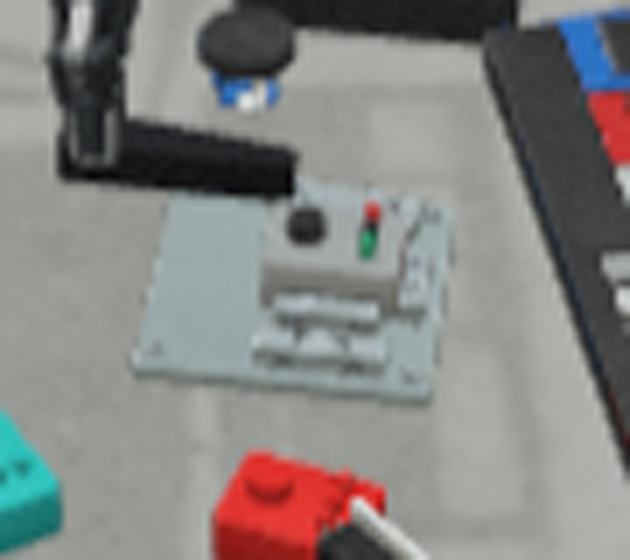

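View pics/e2_t.png

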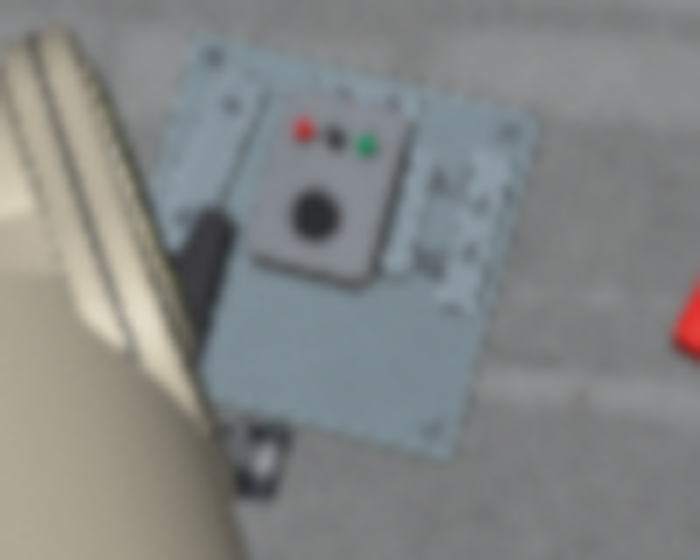

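Run:
```python
from h import *
from scipy.spatial.transform import Rotation as Ro
o=manip.get_obs();p=o["position"];R=Ro.from_quat(o["ee_rot"]).as_matrix()
zt=p[2]+.0175+.026
# observed tip corners at top plane
q=up([[206,208],[238,218]],(210,150),7)
X=ray2z("top",q,zt);print([ (toC(x)*1000).round(1) for x in X])
# box near corners top z .04 , and edges: 
X=ray2z("top",up([[250,262],[372,288],[412,118],[277,92]],(210,150),7),.04);print("box",[ (toC(x)*1000).round(1) for x in X])
# rail top near? rail far/inner edge at (265,92)
X=ray2z("top",up([[265,92],[222,205]],(210,150),7),.024);print("rail",[ (toC(x)*1000).round(1) for x in X])
X=ray2z("top",up([[198,38],[540,115],[452,458]],(210,150),7),.01);print("plate",[ (toC(x)*1000).round(1) for x in X])
```

```text
[array([-7.1, 37.9]), array([-7.8, 25.5])]
box [array([-19.2,  19.6]), array([-17.3, -27.2]), array([ 49.5, -25. ]), array([46.5, 26.9])]
rail [array([49.1, 33.7]), array([ 2.3, 38. ])]
plate [array([66.6, 66.7]), array([ 70.1, -69.7]), array([-68.1, -70.7])]
```

Call:
step_arm:
  motion:
    - [-1,-1,5,0,0,0.3]
    - [0,0,7,0,0,0]
    - [0,0,0,0,0,0]

```text
clock: 24.32
position: [0.5236, 0.2013, 0.0041]
ee_rot: [0.121, 0.993, 0.0, -0.0]
ft_force: [0.8, 0.2, -0.3]
grip_width: 0.241
```

Run:
```python
from h import *
cam2("e3")
print(toC(manip.get_obs()["position"])*1000)
rows(CL[2]+np.pi,[*W((-.100,.039)),-.007])
```

```text
[-100.43073671   39.29820932]
pos [0.524  0.2014 0.0047] yaw 166.07 tilt [0.05 0.   0.  ] F [-0.2 -0.6  0.8] T 24.43 gw 20.7
rows 1 turn z/row -0.07
[-0.4, -0.3, 11.7]
```

View pics/e3_s.png

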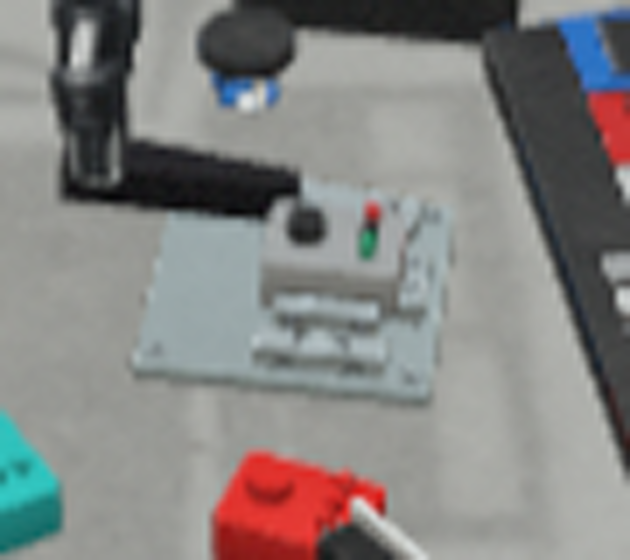

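View pics/e3_t.png

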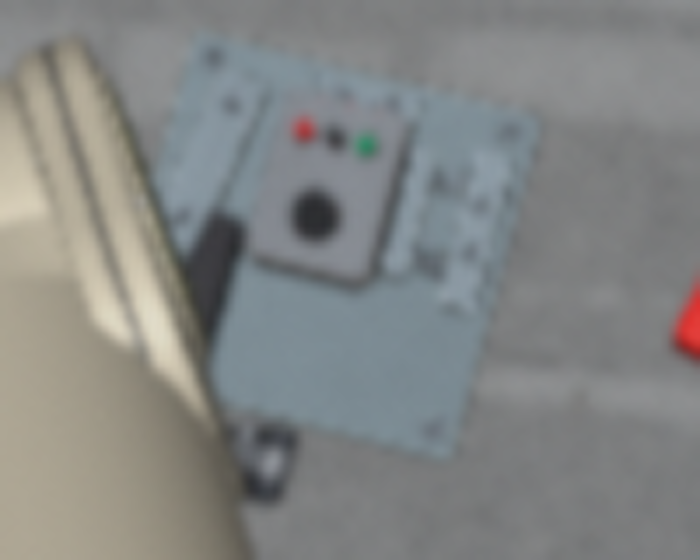

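Call:
step_arm:
  motion:
    - [0,0,5,0,0,0]
    - [0,0,4,0,0,0]
    - [0,0,2,0,0,0]
    - [0,0,0,0,0,0]

```text
clock: 24.92
position: [0.5241, 0.2016, -0.007]
ee_rot: [0.121, 0.993, 0.0, 0.0]
ft_force: [-0.1, -0.3, 0.2]
grip_width: 0.244
```

Run:
```python
from h import *
cam2("e4")
print(toC(manip.get_obs()["position"])*1000)
rows(CL[2]+np.pi,[*W((-.080,.0375)),-.007])
```

```text
[-100.25237569   39.5387205 ]
pos [ 0.5242  0.2016 -0.0068] yaw 166.07 tilt [0.07 0.03 0.  ] F [-0.7  0.3 -0.6] T 25.02 gw 20.4
rows 1 turn z/row -0.06
[-20.3, -2.0, 0.2]
```

View pics/e4_s.png

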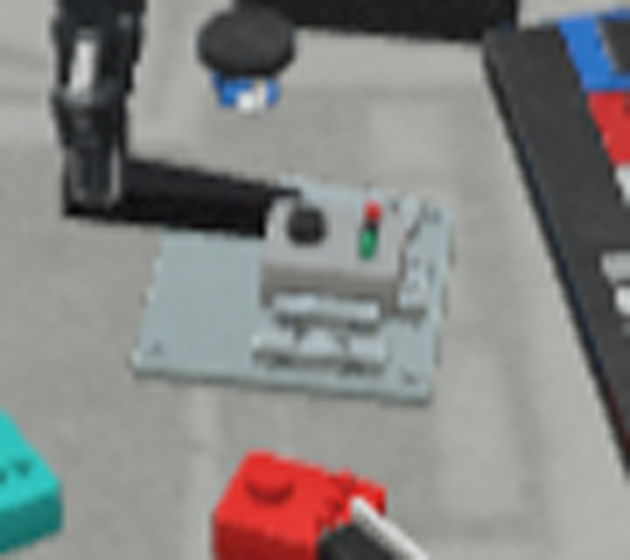

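View pics/e4_t.png

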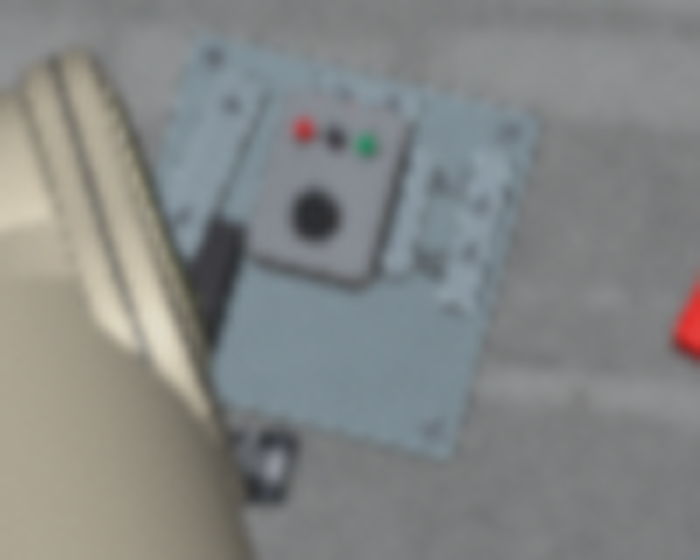

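Call:
step_arm:
  motion:
    - [-6,-0.6,0,0,0,0]
    - [-6,-0.6,0,0,0,0]
    - [-6,-0.6,0,0,0,0]
    - [0,0,0,0,0,0]

```text
clock: 25.52
position: [0.5432, 0.1949, -0.0064]
ee_rot: [0.121, 0.993, 0.001, 0.001]
ft_force: [0.4, 0.3, -0.6]
grip_width: 0.241
```

Run:
```python
from h import *
cam2("e5")
print(toC(manip.get_obs()["position"])*1000)
rows(CL[2]+np.pi,[*W((-.070,.0365)),-.007])
```

```text
[-80.91973516  37.76427351]
pos [ 0.5426  0.1953 -0.0065] yaw 166.08 tilt [0.09 0.05 0.  ] F [ 0.7  0.1 -0.1] T 25.62 gw 20.3
rows 1 turn z/row -0.05
[-10.9, -1.3, 0.5]
```

View pics/e5_t.png

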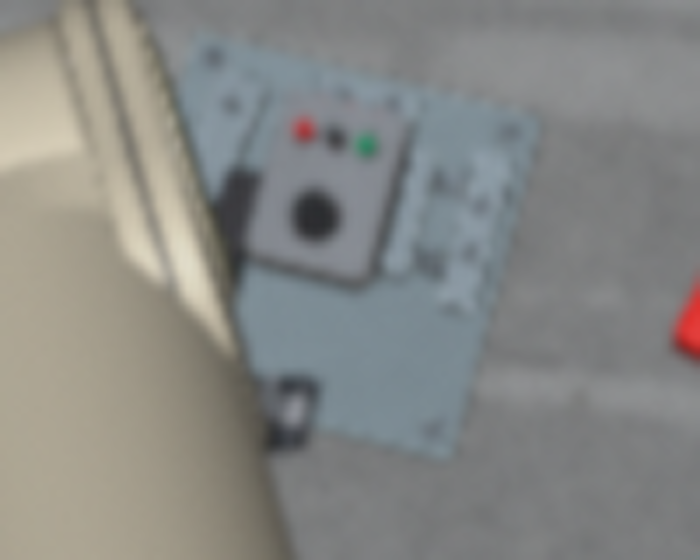

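Call:
step_arm:
  motion:
    - [-5,-0.6,0.8,0,0,0]
    - [-5,-0.6,0.5,0,0,0]
    - [0,0,0,0,0,0]

```text
clock: 26.0
position: [0.5514, 0.1921, -0.0071]
ee_rot: [0.121, 0.993, 0.001, -0.001]
ft_force: [1.8, -0.2, -0.4]
grip_width: 0.24
```

Run:
```python
from h import *
cam2("e6")
print(toC(manip.get_obs()["position"])*1000)
rows(CL[2]+np.pi,[*W((-.065,.036)),-.0075])
```

```text
[-71.64223845  36.77625518]
pos [ 0.5514  0.1921 -0.0072] yaw 166.13 tilt [ 0.09 -0.07 -0.  ] F [-0.1 -2.3  0.9] T 26.1 gw 20.2
rows 1 turn z/row -0.01
[-6.6, -0.8, 0.3]
```

View pics/e6_t.png

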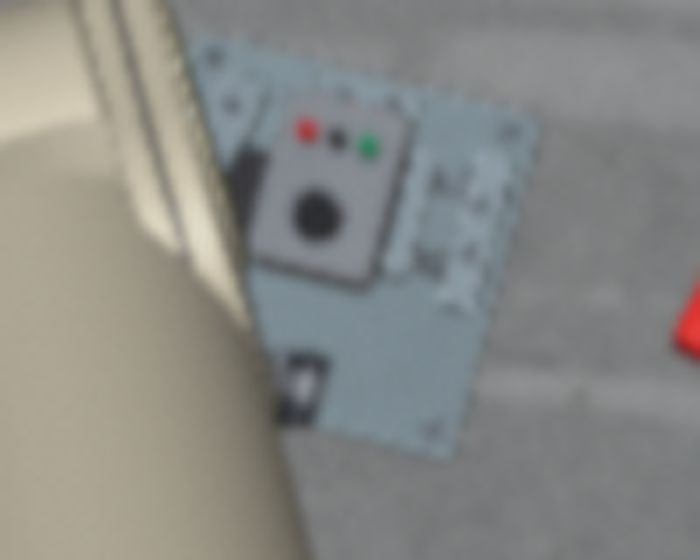

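Call:
step_arm:
  motion:
    - [-4,-0.5,0.3,0,0,0]
    - [-4,-0.5,0,0,0,0]
    - [0,0,0,0,0,0]

```text
clock: 26.48
position: [0.5558, 0.1899, -0.0071]
ee_rot: [0.12, 0.993, 0.001, -0.004]
ft_force: [0.7, -1.1, -0.1]
grip_width: 0.238
```

```bash
cat >> h.py <<'E'
def st():
    o=manip.get_obs();c=CL[2];f=o["ft_force"]
    print("clamp pos",(toC(o["position"])*1000).round(1),"F clamp",np.round([np.cos(c)*f[0]+np.sin(c)*f[1],-np.sin(c)*f[0]+np.cos(c)*f[1],f[2]],1),"T",o["clock"])
E
python3 - <<'E'
from h import *
st()
manip.camera("wrist");st();manip.camera("wrist");st()
rows(CL[2]+np.pi,[*W((-.055,.0346)),-.0075])
E
```

```text
clamp pos [-66.8  35.8] F clamp [ 0.9 -0.9 -0.1] T 26.475
clamp pos [-66.8  35.8] F clamp [-1.8 -1.1  3.5] T 26.525
clamp pos [-66.8  35.8] F clamp [-2.1 -1.6  3. ] T 26.575
pos [ 0.5558  0.19   -0.0072] yaw 166.21 tilt [ 0.01 -0.42 -0.  ] F [-2.4 -1.1  3. ] T 26.57 gw 20.4
rows 1 turn z/row 0.08
[-11.8, -1.2, 0.2]
```

Call:
step_arm:
  motion:
    - [-4,-0.5,0,0,0,0]
    - [-4,-0.5,0,0,0,0]
    - [0,0,0,0,0,0]

```text
clock: 26.95
position: [0.559, 0.1884, -0.0071]
ee_rot: [0.119, 0.993, 0.0, -0.008]
ft_force: [2.1, -1.9, 0.4]
grip_width: 0.239
```

Run:
```python
from h import *
st();cam2("e7");st()
rows(CL[2]+np.pi,[*W((-.055,.0346)),-.0075])
```

```text
clamp pos [-63.4  35.1] F clamp [ 2.5 -1.3  0.4] T 26.95
clamp pos [-63.3  35. ] F clamp [-3.2 -1.9  4.9] T 27.05
pos [ 0.559   0.1884 -0.0072] yaw 166.32 tilt [-0.08 -0.9   0.  ] F [-3.6 -1.1  4.9] T 27.05 gw 20.3
rows 1 turn z/row 0.19
[-8.3, -0.5, 0.2]
```

View pics/e7_t.png

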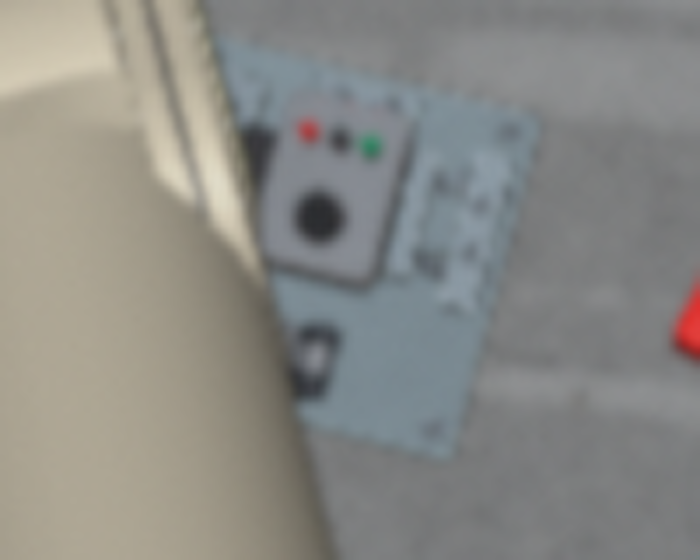

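View pics/e7_s.png

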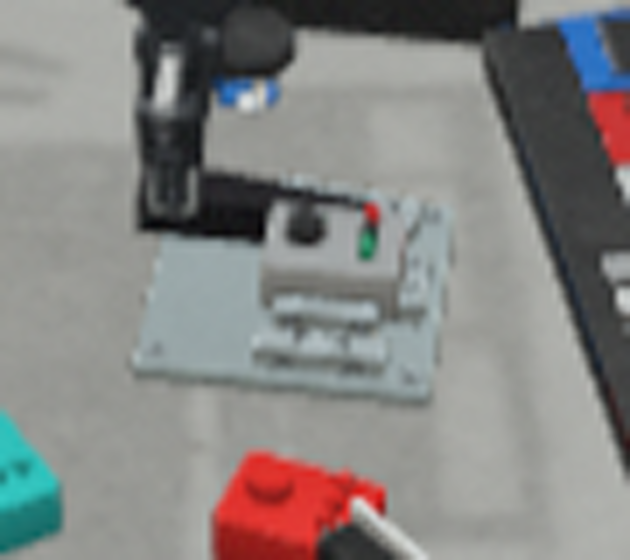

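Call:
step_arm:
  motion:
    - [-5,-0.6,0,0,-0.9,0.2]
    - [-4,-0.5,0,0,-0.5,0]
    - [0,0,0,0,0,0]

```text
clock: 27.42
position: [0.5623, 0.1871, -0.0071]
ee_rot: [0.12, 0.993, -0.001, -0.0]
ft_force: [2.4, -2.9, 0.6]
grip_width: 0.242
```

Run:
```python
from h import *
st();manip.camera("wrist");st()
rows(CL[2]+np.pi,[*W((-.055,.0346)),-.0075])
```

```text
clamp pos [-59.8  34.6] F clamp [ 3.  -2.2  0.6] T 27.425
clamp pos [-59.8  34.6] F clamp [-3.9 -1.7  6.2] T 27.475
pos [ 0.5623  0.1871 -0.0072] yaw 166.26 tilt [-0.18 -0.03  0.  ] F [-4.2 -0.8  6.2] T 27.48 gw 20.1
rows 1 turn z/row 0.12
[-4.8, 0.0, 0.3]
```

Call:
step_arm:
  motion:
    - [-5,-0.6,-0.3,0,-0.5,0]
    - [-5,-0.6,0,0,-0.5,0]
    - [-5,-0.6,0,0,-0.5,0]
    - [0,0,0,0,0,0]

```text
clock: 27.98
position: [0.5671, 0.1849, -0.0071]
ee_rot: [0.118, 0.993, -0.004, 0.004]
ft_force: [2.4, -2.7, 0.2]
grip_width: 0.241
```

Run:
```python
from h import *
st();cam2("e8");st()
rows(CL[2]+np.pi,[*W((-.050,.0339)),-.0075])
```

```text
clamp pos [-54.7  33.6] F clamp [ 3.  -2.1  0.2] T 27.975
clamp pos [-54.6  33.5] F clamp [-3.8 -1.9  7.5] T 28.075
pos [ 0.5671  0.1848 -0.0072] yaw 166.47 tilt [-0.36  0.46 -0.  ] F [-4.1 -0.9  7.5] T 28.07 gw 20.0
rows 1 turn z/row 0.34
[-4.6, 0.3, 0.4]
```

View pics/e8_t.png

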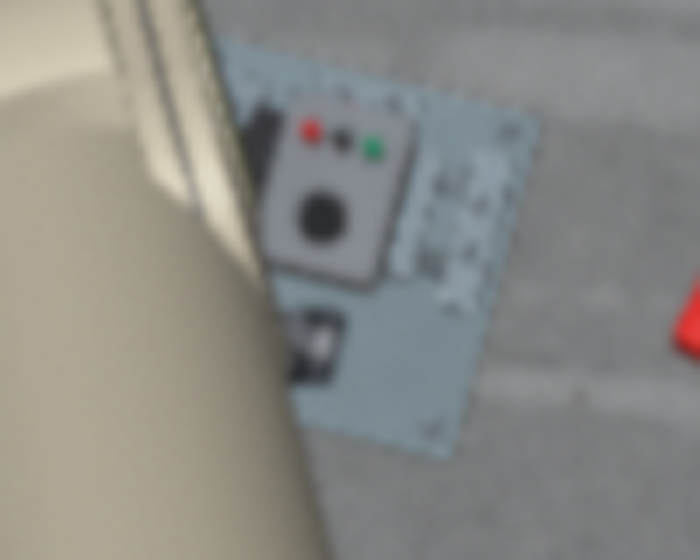

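View pics/e8_s.png

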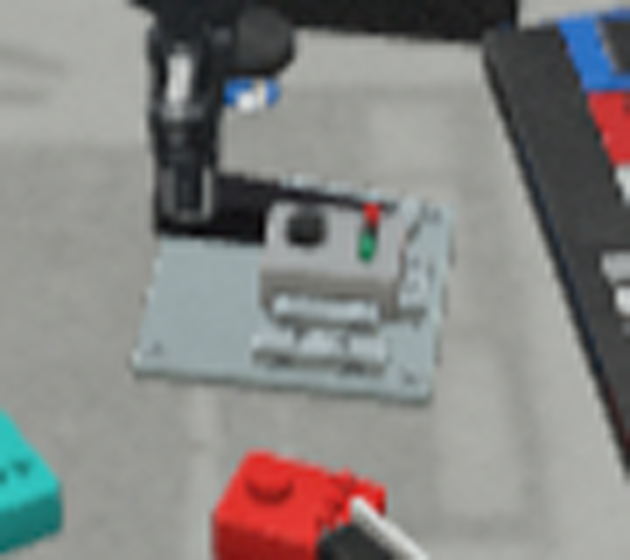

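Call:
step_arm:
  motion:
    - [-5,-0.5,-0.4,-0.3,0.2,0.3]
    - [-5,-0.5,0,0,0,0]
    - [0,0,0,0,0,0]

```text
clock: 28.45
position: [0.5695, 0.184, -0.0071]
ee_rot: [0.119, 0.993, -0.001, -0.005]
ft_force: [3.0, -2.7, 1.0]
grip_width: 0.242
```

Run:
```python
from h import *
st();manip.camera("wrist");st()
rows(CL[2]+np.pi,[*W((-.046,.033)),-.0075])
```

```text
clamp pos [-52.1  33.2] F clamp [ 3.5 -1.9  1. ] T 28.45
clamp pos [-52.1  33.2] F clamp [-4.3 -2.2  8.3] T 28.5
pos [ 0.5695  0.1839 -0.0072] yaw 166.36 tilt [-0.19 -0.54  0.  ] F [-4.7 -1.1  8.3] T 28.5 gw 20.4
rows 1 turn z/row 0.22
[-6.1, -0.2, 0.3]
```

Call:
step_arm:
  motion:
    - [-5,-0.5,-0.5,0,-0.6,0.2]
    - [-5,-0.5,0,0,-0.4,0]
    - [0,0,0,0,0,0]

```text
clock: 28.88
position: [0.5712, 0.1831, -0.0071]
ee_rot: [0.119, 0.993, -0.003, -0.004]
ft_force: [4.0, -3.3, 1.2]
grip_width: 0.241
```

Run:
```python
from h import *
st();cam2("e9");st()
rows(CL[2]+np.pi,[*W((-.046,.033)),-.0075])
i=manip.camera("wrist");cv2.imwrite("pics/e9_w.png",i)
```

```text
clamp pos [-50.2  32.8] F clamp [ 4.7 -2.2  1.2] T 28.875
clamp pos [-50.2  32.9] F clamp [-4.6 -3.2  7.5] T 28.975
pos [ 0.5713  0.1831 -0.0072] yaw 166.34 tilt [-0.35 -0.38  0.  ] F [-5.2 -2.   7.5] T 28.98 gw 20.3
rows 1 turn z/row 0.2
[-4.2, 0.1, 0.3]
```

View pics/e9_t.png

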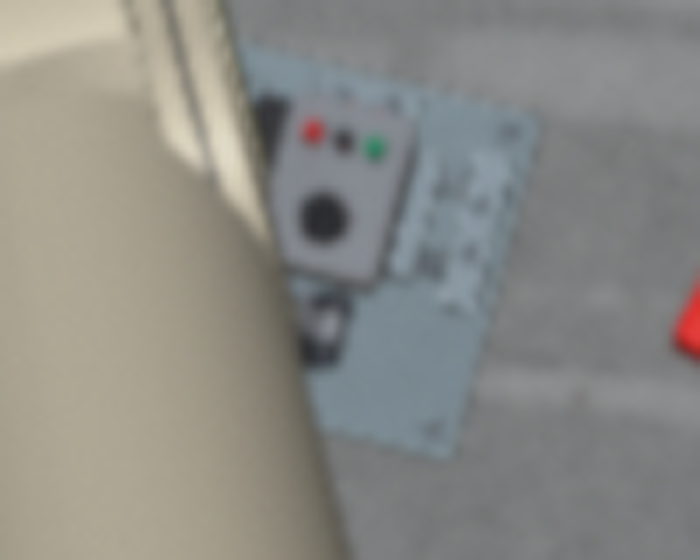

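View pics/e9_w.png

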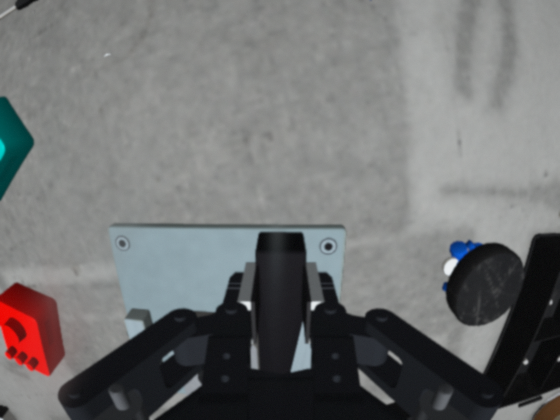

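Call:
step_arm:
  motion:
    - [-6,-0.6,-0.3,-0.3,-0.5,0.2]
    - [-6,-0.6,0,0,-0.4,0]
    - [-6,-0.6,0,0,-0.4,0]
    - [0,0,0,0,0,0]

```text
clock: 29.52
position: [0.5745, 0.1818, -0.0071]
ee_rot: [0.118, 0.993, -0.002, -0.006]
ft_force: [4.6, -3.2, -0.2]
grip_width: 0.24
```

Run:
```python
from h import *
st();cam2("f1");st()
rows(CL[2]+np.pi,[*W((-.046,.033)),-.0075])
```

```text
clamp pos [-46.7  32.3] F clamp [ 5.2 -2.  -0.2] T 29.525
clamp pos [-46.6  32.3] F clamp [-5.8 -2.6  8.1] T 29.625
pos [ 0.5746  0.1817 -0.0072] yaw 166.45 tilt [-0.29 -0.61  0.  ] F [-6.2 -1.1  8.1] T 29.62 gw 20.7
rows 1 turn z/row 0.32
[-0.6, 0.7, 0.3]
```

View pics/f1_t.png

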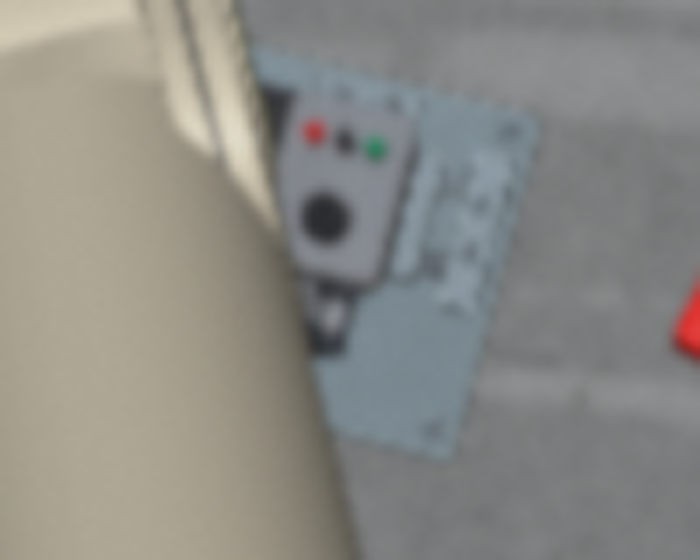

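View pics/f1_s.png

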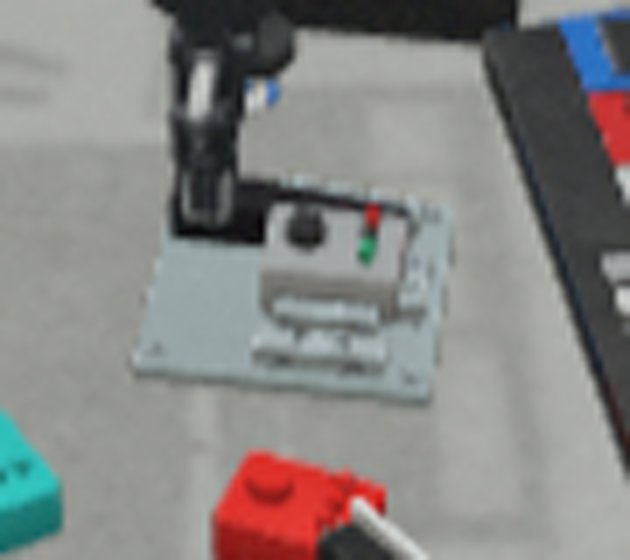

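Call:
step_arm:
  motion:
    - [0,0,0,0,0,0]
    - [0,0,0,0,0,0]
    - [0,0,0,0,0,0]
    - [0,0,0,0,0,0]
  jaw: 48

```text
clock: 30.12
position: [0.5756, 0.182, -0.0079]
ee_rot: [0.118, 0.993, -0.002, -0.005]
ft_force: [0.2, 0.7, -0.8]
grip_width: 0.56
```

Call:
step_arm:
  motion:
    - [0,0,-5,0,0,0]
    - [0,0,-25,0,0,0]
    - [0,0,-45,0,0,0]
    - [0,0,-45,0,0,0]
    - [-40,-15,-45,0,0,0]
    - [-40,-10,0,0,0,0]
    - [0,0,0,0,0,0]
    - [0,0,0,0,0,0]

```text
clock: 31.12
position: [0.6502, 0.1394, 0.1639]
ee_rot: [0.117, 0.993, -0.001, -0.004]
ft_force: [0.4, -0.0, 0.0]
grip_width: 0.563
```

Run:
```python
from h import *
st();look("g1")
rows(CL[2]+np.pi,[*W((.02,.01)),.17])
```

```text
clamp pos [36.9  9.3] F clamp [0.4 0.1 0. ] T 31.125
pos [0.6497 0.1394 0.1635] yaw 166.53 tilt [-0.2  -0.45  0.  ] F [-0.2 -0.5  0.2] T 31.23 gw 47.9
rows 1 turn z/row 0.4
[16.5, 0.9, -6.3]
```

View pics/g1_w.png

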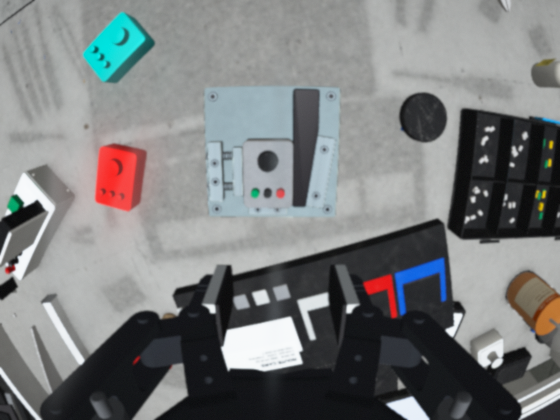

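Run:
```python
from h import *
a=cv2.imread("pics/g1_w.png");cv2.imwrite("pics/g1_z.png",cv2.resize(a[78:222,196:350],None,fx=4,fy=4,interpolation=cv2.INTER_CUBIC))
```

```text
(no output)
```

View pics/g1_z.png

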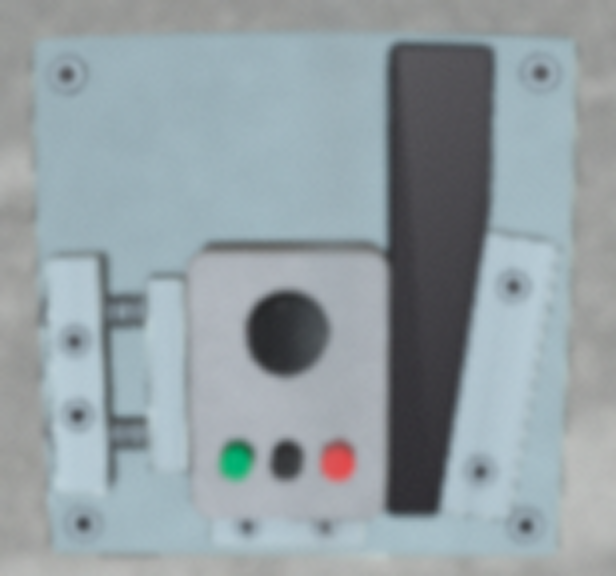

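Call:
step_arm:
  motion:
    - [0,0,0,0,0,0]
    - [0,0,0,0,0,0]
    - [0,0,0,0,0,0]
    - [0,0,0,0,0,0]

```text
clock: 31.72
position: [0.6482, 0.1412, 0.1633]
ee_rot: [0.116, 0.993, -0.001, -0.005]
ft_force: [0.2, -0.6, -0.1]
grip_width: 0.56
```

Run:
```python
from h import *
import pickle
iw=manip.camera_info("wrist");a=manip.camera("wrist");b=cv2.imread("pics/g1_w.png")
print("diff",cv2.absdiff(a,b)[78:222,196:350].mean())
iw,o,_=pickle.load(open("g1.pkl","rb"))
m=np.array([[-70,-70,10],[-70,70,10],[70,70,10],[70,-70,10]])/1000
c,e=fit("wrist",m,up([[34,40],[577,40],[558,553],[55,553]],(196,78),4),[.61,.14,-.24],iw)
g,e2=fit("wrist",np.array([[-33,-24,40],[-33,24,40],[33,24,40],[33,-24,40]])/1000,up([[188,256],[390,254],[387,517],[197,519]],(196,78),4),[.62,.14,-.24],iw)
w,e3=fit("wrist",np.array([[-19,-12,36],[-19,12,36],[96,1,36],[96,-12,36]])/1000,up([[389,45],[494,45],[437,514],[387,514]],(196,78),4),[.55,.18,-.24],iw)
def rel(g):
    d=g[:2]-c[:2];return (np.array([np.cos(c[2])*d[0]+np.sin(c[2])*d[1],-np.sin(c[2])*d[0]+np.cos(c[2])*d[1]])*1000).round(1),np.degrees(g[2]-c[2]).round(2)
print(c,e);print("box",rel(g),e2,"wedge",rel(w),e3)
```

```text
diff 8.167869167869167
[ 0.61207257  0.13972524 -0.23890791] 1.5537702772142836
box (array([17.2, -2.5]), np.float64(0.41)) 1.1566139039762788 wedge (array([-46. ,  32.6]), np.float64(0.09)) 0.8855028036014261
```

Run:
```python
from h import *
print(manip.hand_in())
```

```text
the job is handed in; nothing more can be done
None
```

The grey instrument box is clamped and locked, and I handed the job in at about 32 s of the 70 s allowed. No verdict was reported.

- **Box:** I set it flat on the plate against the end stop and released it. I then re-gripped it once to slide it about 3 mm up to the sprung jaw, and released it again.
- **Wedge:** I stood it on the plate thin end first, drove it between box and slanted rail, let go, and lifted the gripper clear. The wrist force during the drive read only about 5–6 N, a little under the 7–15 N expected.

My last checks used the wrist camera, which is good to about 2 mm. I could not read the jaw value or the contact forces directly.

| Check | Measured |
|---|---|
| Box centre in the clamp frame | x 17.2, y −2.5 mm |
| Box squareness | within 0.4° |
| Wedge grip point in the clamp frame | x −46, y 32.6 mm |
| Wedge alignment with the clamp | within 0.1° |
| Wedge thin end | flush with the far end of the rail |
| Jaw travel | about 2.5–2.9 mm |

- **Reported TCP:** it did not match the fingertips. They stood roughly 25–40 mm behind it, so I set grasp heights from the pictures and from contact. My first closing on the box met nothing.
- **Rest check:** I compared two pictures to see that nothing was moving, but the arm was still settling between them (about 2 mm), so that comparison settled nothing.
- **Bystanders:** I did not measure them at the end. No move was aimed at them.

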